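Strip a pellet-press die for cleaning

ROBOT

A 6-joint arm with a two-finger parallel gripper is mounted at the origin on a cart in front of the work surface, level with it; the furniture and walls round the work are solid. World frame = base frame: x ahead of the robot, y to its left, z up, the work surface at z = 0. Lengths are in mm, angles in rad, forces in N, time in s.
With the tool pointing down it reaches from about 300 to 775 mm from the base axis. Payload 14.6 kg.
Tool frame: the origin (TCP) lies on the centre line of the jaws, within the pads' length; the fingertips stand 22 mm ahead of it and the grasp point (between the pads) lies 3 mm ahead of it (manip.tcp_to_tips is the distance from the TCP to the fingertips, in mm); z points along the fingers, y is the direction in which the jaws open and shut (so a half turn about z gives the same grasp; the last joint's range is limited). The gripper opens to 94 mm and grips with 3 to 60 N. Pads are 16 mm wide; open, the fingers measure 119 mm over their backs; the gripper's body (75 mm by 177 mm) begins 78 mm behind the grasp point.
Start: joints at [-1.304, 0.3, 1.521, -0, 1.321, -0.067], TCP at [180.192, -519.634, 198.946] pointing down, gripper open.
Joint ranges: [-3.03, 3.03], [-0.79, 2.21], [0.23, 2.52], [-1.04, 4.18], [0, 3.07], [-2.55, 2.55]. Speed limits (rad/s): [2.22, 2.22, 2.57, 3.14, 3.14, 3.14].

INTERFACE

Orientations are given as [roll, pitch, yaw] about the fixed x, y, z axes, in that order (R = Rz(yaw) Ry(pitch) Rx(roll)).
In Python, from cell import manip, vision, workorder gives the robot as it stands.
- The arm moves only by the tool carry_out, never from a script. Its argument "deltas" is a list of rows, each a list of 3 entries, a list of its own where there are three numbers: the shift along the tool's x, y, z in cm, then the turn about the tool's z in degrees, then the opening, from 0 (shut) to 1 (fully open). A call has 1 to 20 rows; each row shifts and turns the commanded pose from where the row before left it, along the tool's axes as they then stand; what a row does not reach is not made up. A row lasts 1/12 s, in which the tool goes at most 41.7 mm and 7.16 degrees, less where a joint would pass 70% of its speed; a pose out of reach is approached as far as the arm can. A call with a gripper value outside its range is refused whole. The fingers move at their own pace and stop on an object; "grip_force" is the grip in N (left out, the last holds). Time passes only in rows, so rows that do not move let the fingers close. It gives the time, the measured TCP pose, the force and the opening at its end, in the units of the state.
- manip.read_state(): the state, without advancing time (a new reading comes with each control period).
- vision.camera(name): name is "side" or "top" or "wrist"; returns (picture, depth): 480x640x3 uint8, red, green, blue; 480x640 float32, mm along the optical axis (not along the pixel's ray), 0 where there is no reading.
- vision.calibration(name): a dict with "mtx" (3x3 intrinsics, pixels), "eye" and "orientation" of the camera in the world. Camera axes: x right, y down, z forward; pixel columns grow to the right and rows downward; lengths in mm; the calibration is good to about 2 mm. A picture is of the moment at which its call begins: read the wrist's pose just before it. calibration takes no time and is no camera call; for the wrist camera it gives the pose at the moment of the call.
- workorder.sign_off(): hands the job in, once; it reports no verdict.
The state is a dict: "clock": time; "joints": joint angles; "qd": joint speeds; "effort": joint torques, N m; "eef_pos": TCP position; "eef_rot": TCP orientation; "wrist_force": force on the tool from outside, world axes, zero at the start; "moment": the same for the moment, N m; "finger_gap": finger opening in mm.
Only numpy, scipy, OpenCV 4.12 (cv2) and the standard library are available. Lean on these libraries where they do the work, as an engineer would, in place of code of your own. Each camera call takes 0.05 s, during which the arm holds its last target.

TASK

The pressing die has come off the press still stacked together; take it apart for cleaning so that its polished faces cannot scratch one another. Stand the plunger in the small glass beaker, put the stop ring in the smallest of the three white dishes, the die body in the middle-sized dish and the base in the largest, each lying flat on the floor of its vessel, the same way up as in the stack (plunger standing upright, head up). Set the parts down, do not drop them.

Things in the scene. Friction and masses are not known exactly. Their poses are not given: they have to be found in the camera images.
- plunger_head (a point): Plunger, bright steel, 240 g, top of the stack: knurled round head 28 mm diameter, 20 mm high, on a round rod 20 mm diameter, 62 mm long (82 mm in all); stands by itself on its flat foot. The point is the head's centre, 72 mm above the foot; z along the axis, up. At first the head rests on the ring and the rod hangs through it in the body's bore: lift straight up 65 mm to clear.
- stop_ring_mid (a point): Stop ring, dark steel ring, 38 mm outside and 25 mm inside diameter, 18 mm high, 100 g, lying loose on the body under the plunger's head. The point is its centre, half-way up; z along its axis, up.
- die_body_mid (a point): Die body, bright steel cylinder 48 mm diameter, 52 mm high, with a 25 mm through bore, about 550 g, standing loose on the base. The point is its centre, half-way up; z along its axis, up.
- die_base_mid (a point): Die base, bright steel disc 60 mm diameter, 24 mm high, about 500 g, at the bottom of the stack on the worktop; a round anvil 20 mm diameter stands 6 mm proud in the middle of its top, loose in the body's bore (lift the body 8 mm to clear). The point is the disc's centre, 12 mm above its underside; z up.
- beaker_floor (a point): Small clear glass beaker with a spout, 48 mm outside and about 43 mm inside diameter at the rim, 62 mm high, floor 2 mm thick, fixed on the worktop; the plunger's place. The point is the middle of its inner floor.
- dish_small_floor (a point): Smallest flat white porcelain dish, fixed: 56 mm inside and 62 mm outside diameter, 10 mm high, floor 3 mm thick (so its rim is 7 mm above its floor); the stop ring's place. The point is the middle of its inner floor.
- dish_medium_floor (a point): Middle-sized flat white porcelain dish, fixed: 70 mm inside and 76 mm outside diameter, 12 mm high, floor 3 mm thick (rim 9 mm above the floor); the die body's place. The point is the middle of its inner floor.
- dish_large_floor (a point): Largest flat white porcelain dish, fixed: 86 mm inside and 92 mm outside diameter, 12 mm high, floor 3 mm thick (rim 9 mm above the floor); the base's place. The point is the middle of its inner floor.
There are look-alikes about, which are no part of the job. Leave any purple look-alike of the part that bears die_base_mid alone. Leave any brown look-alike of the part that bears die_body_mid alone.

How it is judged:
By the outcome, as a careful person would: the job done as asked, in the order asked, and still so for the second after the job is handed in, with the robot touching nothing.
It also fails if it takes over 120 s, if anything falls off the work surface, if the arm or the gripper's body presses on something with over 40 N, if the wrist force passes 120 N, or if a joint passes its speed limit or range.

## Working session

There is one attempt and no reset: what is moved stays moved. The work goes in short steps, Python scripts to look and compute and a tool call to move; the robot and the scene stay as the last step left them, time stands still between calls to the robot, and variables do not carry over. Pictures are saved under pics/ and viewed, and the job is handed in when it is done.

Besides the shell and the picture viewer there is one more tool, called after "Call:" as name(argument=value, ...) on one line, values as JSON. carry_out: Moves the arm, as the interface text tells. Its arguments: {"type":"object","properties":{"deltas":{"type":"array","items":{"type":"array"}},"grip_force":{"type":"number"}},"required":["deltas"]}

```bash
mkdir -p pics; ls
python3 - <<'E'
from cell import manip, vision, workorder
import cv2, numpy as np
print(manip.read_state())
for n in ("side","top","wrist"):
    p,d=vision.camera(n); c=vision.calibration(n)
    cv2.imwrite(f"pics/{n}0.png",p[:,:,::-1]); np.savez(f"pics/{n}0.npz",p=p,d=d,**c)
    print(n,c)
E
```

```text
pics
{'clock': 0.0, 'joints': array([-1.30360134e+00,  3.00468386e-01,  1.52156297e+00, -1.12054016e-05,
        1.32071220e+00, -6.66091631e-02]), 'qd': array([-1.23729381e-03,  1.08457493e-04, -7.43722754e-04,  6.51721687e-05,
        4.68486874e-04, -4.67211647e-04]), 'effort': array([-3.95842537e-03, -5.31817281e+01, -3.52734482e+01,  7.07033440e-02,
        2.44013371e-02, -5.81030963e-05]), 'eef_pos': array([ 180.12086658, -519.38755041,  198.3954892 ]), 'eef_rot': array([-3.14044358e+00, -6.57743066e-05,  3.33806894e-01]), 'wrist_force': array([ 0.05570726, -0.31286794,  0.01450874]), 'moment': array([-0.03262928, -0.01281229,  0.01092646]), 'finger_gap': 93.86855953835007}
side {'mtx': array([[441.17023558,   0.        , 328.21039624],
       [  0.        , 441.17023558, 237.4207886 ],
       [  0.        ,   0.        ,   1.        ]]), 'eye': array([ 363.8370581 , -604.45279267,  631.85641209]), 'orientation': array([-2.19989498e+00,  1.34925001e-03, -3.80140655e-01])}
top {'mtx': array([[540.06182059,   0.        , 315.85398294],
       [  0.        , 540.06182059, 238.65988455],
       [  0.        ,   0.        ,   1.        ]]), 'eye': array([ 469.88642651,  105.49975412, 1215.8125561 ]), 'orientation': array([-2.99985522e+00, -1.48691163e-03, -1.55855543e+00])}
wrist {'mtx': array([[402.1013476 ,   0.        , 312.32125114],
       [  0.        , 402.1013476 , 239.36318933],
       [  0.        ,   0.        ,   1.        ]]), 'eye': array([ 254.82041058, -495.0746227 ,  384.8122045 ]), 'orientation': array([ 2.86579124e+00,  7.70002512e-04, -1.23734064e+00])}
```

View pics/top0.png

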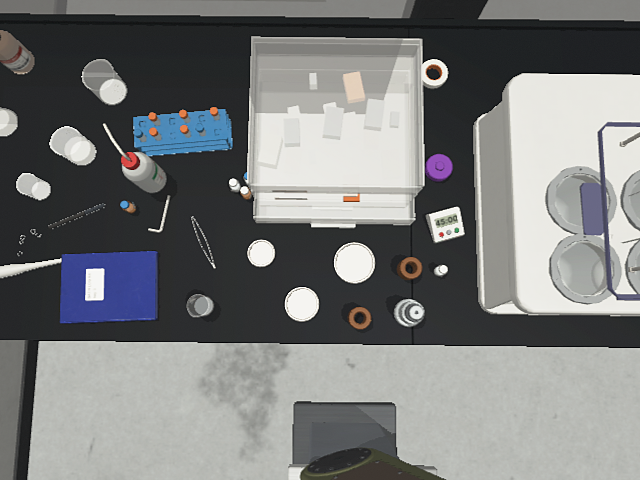

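View pics/side0.png

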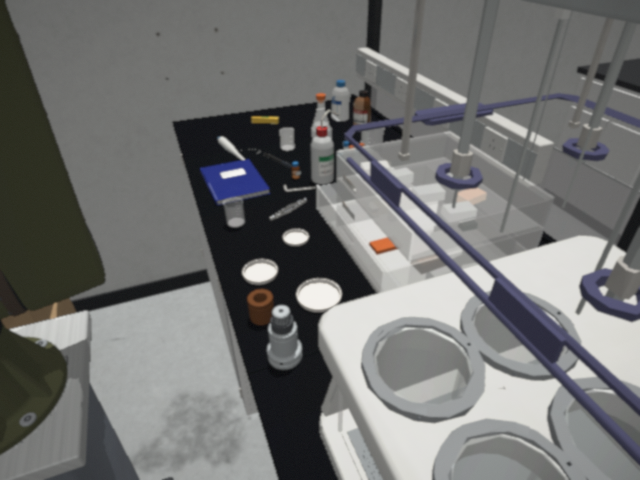

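The top view shows the stack at (409,312), the beaker at (200,306), the small dish at (261,253), the medium dish at (301,304) and the large dish at (354,262). The brown look-alikes are at (409,268) and (360,317), and the purple one is at (439,167). Next I'll measure these positions.

```bash
cat > h.py <<'E'
import numpy as np, cv2
from scipy.spatial.transform import Rotation as R
def load(n):
    z=np.load(n); return z['p'],z['d'],dict(mtx=z['mtx'],eye=z['eye'],orientation=z['orientation'])
def rot(c): return R.from_euler('xyz',c['orientation']).as_matrix()
def ray(c,uv,z):
    uv=np.atleast_2d(np.asarray(uv,float)); K=c['mtx']
    d=np.c_[(uv[:,0]-K[0,2])/K[0,0],(uv[:,1]-K[1,2])/K[1,1],np.ones(len(uv))]@rot(c).T
    return c['eye']+d*((z-c['eye'][2])/d[:,2])[:,None]
def cloud(c,d):
    v,u=np.indices(d.shape); K=c['mtx']
    P=np.stack([(u-K[0,2])/K[0,0]*d,(v-K[1,2])/K[1,1]*d,d],-1)
    return P@rot(c).T+c['eye']
def proj(c,P):
    q=(np.atleast_2d(P)-c['eye'])@rot(c); q=q@c['mtx'].T; return q[:,:2]/q[:,2:]
def circ(xy):
    (x,y),r=cv2.minEnclosingCircle(xy.astype(np.float32)); A=np.c_[2*xy,np.ones(len(xy))]
    s=np.linalg.lstsq(A,(xy**2).sum(1),rcond=None)[0]; return s[:2],np.sqrt(s[2]+s[0]**2+s[1]**2)
E
python3 - <<'E'
from h import *
p,d,c=load('pics/top0.npz')
P=cloud(c,d)
g=p.min(2)
print('table z',np.median(P[295:300,450:470,2]),np.median(P[250:260,200:215,2]))
for n,(u,v),z in (('small',(261,253),10),('med',(301,304),12),('large',(354,262),12)):
    m=(g>110).astype(np.uint8); _,l,st,ce=cv2.connectedComponentsWithStats(m); k=l[v,u]
    cs,_=cv2.findContours((l==k).astype(np.uint8),cv2.RETR_EXTERNAL,cv2.CHAIN_APPROX_NONE)
    q=max(cs,key=len)[:,0]; w=ray(c,q,z)[:,:2]; print(n,st[k],circ(w), 'depth z',P[v,u])
u,v=409,312
for (a,b,e,f) in ((380,440,285,335),(180,220,285,325)):
    s=p[e:f,a:b]; cv2.imwrite(f'pics/crop{a}.png',cv2.resize(s[:,:,::-1],None,fx=10,fy=10,interpolation=0))
print(np.round(P[300:326:2,396:424:2,2]).astype(int))
print(np.round(P[292:320:2,186:216:2,2]).astype(int))
p,d,c=load('pics/side0.npz')
for n,P0 in (('x',0),):
    cv2.imwrite('pics/cs1.png',cv2.resize(p[290:380,230:330,::-1],None,fx=6,fy=6,interpolation=0))
    cv2.imwrite('pics/cs2.png',cv2.resize(p[185:240,200:270,::-1],None,fx=8,fy=8,interpolation=0))
E
```

```text
table z 1.2279512293150674 1.3115771440262733
small [247 239  28  28 602] (array([608.51769567, 229.31301405]), np.float64(30.201228002583296)) depth z [608.50448099 229.18751446   4.58514985]
med [285 287  34  35 942] (array([495.93951845, 135.99635712]), np.float64(37.20053438259263)) depth z [495.30467315 137.0384967    6.62683913]
large [ 334  242   41   42 1341] (array([589.36824028,  19.81491641]), np.float64(45.31765395844772)) depth z [590.65301774  19.31655684   5.19864946]
[[ -4   3   0  24  26  29  21  24  24  27   0   4   6   2]
 [  5   9  21  26  23  67  77  80  77  73  77   2   1  -4]
 [ 11  22  26  43  74  78  78  95  97  92  94  93  77   1]
 [ 28  24  41  65  77  81  94  98 115 116 115 116  97  -3]
 [ 24  25  51  77  77  93  97 112 116 117 117 116 114  95]
 [ 25  28  59  79  80  93 106 115 116 113 118 117 115 114]
 [ 23  31  65  79  85  94 102 117 115 114 114 115 116 112]
 [ 26  32  60  81  79  98 103 112 115 116 114 112 116 111]
 [ 24  22  51  76  80  91  96 113 117 121 118 118 115  96]
 [ 23  27  32  62  76  77  94  94 111 117 114 116  92  74]
 [  6  21  25  46  73  76  73  94  97  94  95  95  76   2]
 [  2  11  24  24  29  62  79  79  75  76  76  24   5   1]
 [  1   4   4  25  26  28  29  25  26  26   1   1   0   2]]
[[-4  3  1  0 -1  2  5  7 -1  2  3 -1  4 -3  2]
 [ 2  0  4  3  0 64 60 61  4  3  2 -1  1  1  6]
 [ 2 -3  3 60 54 38 25 14  4 65 24  3  1  3  3]
 [ 2  3 61 49 28 11  5  6  1 -2 68 30  4 -2  4]
 [ 1 64 50 32 15  2  1  4  5  4  1 51 23  1  0]
 [ 2 59 39 26  6  6  1  2  1  3  2 58 32 10  2]
 [ 1 55 40 20  2  6  0  7  2  3 -1 59 38 16 -3]
 [ 1 55 41 21  6  4  2  0  2  5  1 62 38 13  1]
 [ 0 62 43 23  2  4  1  3  5 -1  2 56 29 11  1]
 [ 0 62 49 33 11  4  2  1  3  9 63 42 21  6  1]
 [ 3 65 63 44 23  5  0  6 -1  4 51 30  6  0  2]
 [-1  0 60 61 45 32 13  6 63 40 21  2 -2 -5 -2]
 [ 0 -4  1 63 64 60 63 -5  3 -3  0 -1  1 -1  4]
 [-1  2  0  6  1  0  0  2  0  4 -2  2  5 -2 -4]]
```

Run:
```python
import cv2,numpy as np
a=cv2.imread('pics/crop380.png');b=cv2.imread('pics/crop180.png');print(a.shape,b.shape)
```

```text
(500, 600, 3) (400, 400, 3)
```

View pics/crop380.png

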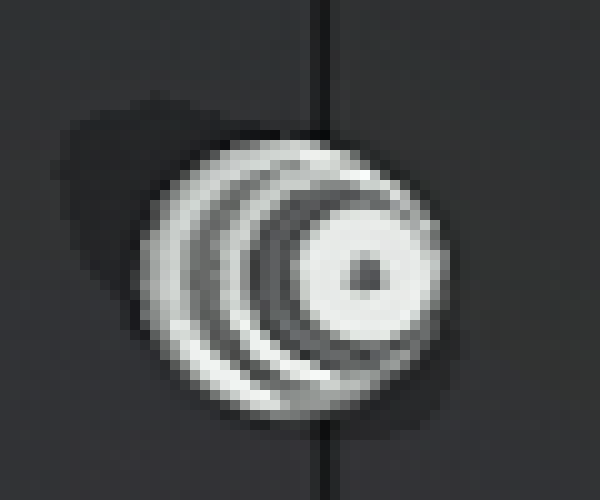

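View pics/crop180.png

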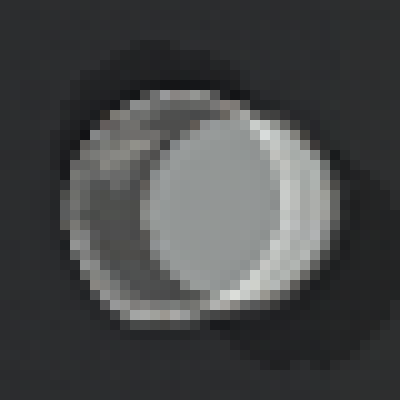

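View pics/cs1.png

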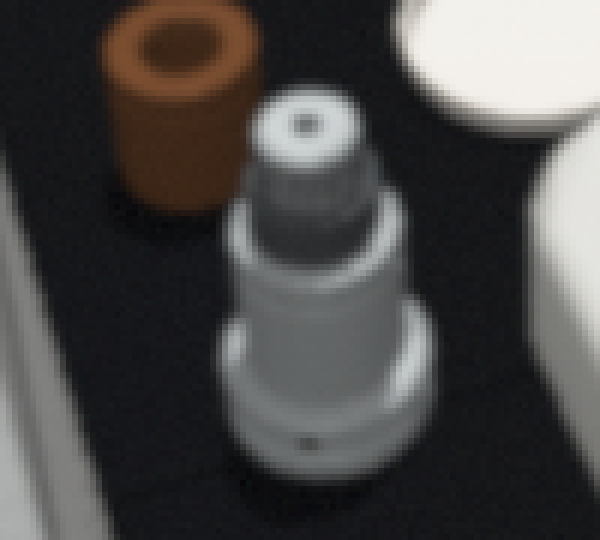

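View pics/cs2.png

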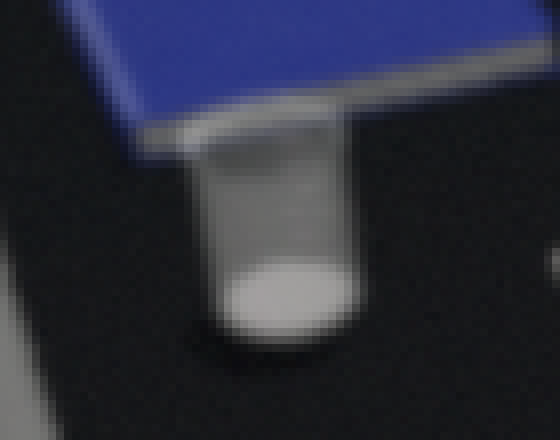

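Top crop: the stack's bright head disc is centred at about pixel (416,312), and the beaker's floor disc at about (200.7,305.5). Next I'll triangulate these against the side view and check the surroundings.

Run:
```python
from h import *
p,d,c=load('pics/top0.npz'); P=cloud(c,d); ps,ds,cs=load('pics/side0.npz')
# head disc
g=p.min(2).copy(); m=np.zeros_like(g); m[303:322,408:426]=g[303:322,408:426]>205
_,l,st,ce=cv2.connectedComponentsWithStats(m.astype(np.uint8)); k=l[310,413]; print('head comp',st[k],ce[k]); print('head',ray(c,(416.0,312.0),114), ray(c,ce[k],114))
# depth-based head: points z in 108..122
M=(P[...,2]>106)&(np.abs(P[...,0]-470)<60)&(np.abs(P[...,1]+80)<60)
s=np.zeros_like(M); s[300:326,396:428]=1; q=P[M&s]; print('head depth mean',q.mean(0),len(q))
# side
hs=(305/6+230-.5,127/6+290-.5); print('side head',ray(cs,hs,114))
print('beaker top floor',ray(c,(200.7,305.5),2),'side floor',ray(cs,(292/8+200-.5,303/8+185-.5),2))
# beaker rim by depth
s=np.zeros_like(M); s[288:322,182:218]=1; q=P[s&(P[...,2]>52)&(P[...,2]<72)]; q=q[:,:2]; print('rim pts',len(q),q.mean(0),circ(q))
for n,z in (('br1',(409,268)),('br2',(360,317)),('pur',(439,167)),('timer',(446,224)),('vial',(441,270)),('bathedge',(485,280)),('bath2',(478,120)),('bathrim',(520,280)),('drawer',(333,222)),('book',(110,310)),('drtop',(255,190)),('bk',(156,255))):
    print(n,P[z[1],z[0]].round())
for lo in (30,60,100,150):
    M=(P[...,2]>lo)&(d>0)&(P[...,0]>300)&(P[...,0]<760)&(P[...,1]>-320)&(P[...,1]<450)
    _,l,st,ce=cv2.connectedComponentsWithStats(M.astype(np.uint8))
    for i in range(1,len(st)):
        if st[i,4]>40:
            q=P[l==i]; print(lo,st[i],'x',np.percentile(q[:,0],[1,99]).round(),'y',np.percentile(q[:,1],[1,99]).round(),'zmax',np.percentile(q[:,2],98).round())
```

```text
head comp [410 306  13  13 111] [416.13513514 312.05405405]
head [[479.83923293 -98.54805389 114.        ]] [[479.73423967 -98.8198636  114.        ]]
head depth mean [480.09861299 -97.24824218 114.86627784] 161
side head [[ 480.01173452 -102.19499767  114.        ]]
beaker top floor [[489.33539452 360.77020575   2.        ]] side floor [[490.43310496 347.60148834   2.        ]]
rim pts 119 [489.29880859 359.75583127] (array([489.38940519, 355.2323123 ]), np.float64(22.446847205192807))
br1 [ 579. -105.    2.]
br2 [468.   6.   3.]
pur [ 806. -171.   31.]
timer [ 677. -185.   25.]
vial [ 571. -166.   49.]
bathedge [ 549. -254.   69.]
bath2 [ 907. -253.   60.]
bathrim [ 537. -258.  256.]
drawer [663.  71. 110.]
book [477. 558.  15.]
drtop [716. 228. 165.]
bk [601. 465.   7.]
30 [ 579  122   57  178 2123] x [498. 741.] y [-318. -259.] zmax 497.0
30 [  475   158    84   156 11488] x [483. 757.] y [-319. -247.] zmax 268.0
30 [  240   162   184    66 10302] x [657. 759.] y [-92. 239.] zmax 214.0
30 [229 182  10   7  49] x [751. 759.] y [283. 302.] zmax 54.0
30 [428 206  33  21 298] x [675.
[... 436 characters left out ...]
  158    79   156 10539] x [485. 757.] y [-319. -247.] zmax 269.0
60 [  247   162   177    66 10213] x [657. 759.] y [-92. 234.] zmax 214.0
60 [400 301  24  23 432] x [457. 503.] y [-120.  -75.] zmax 118.0
100 [ 579  122   57  178 2123] x [498. 741.] y [-318. -259.] zmax 497.0
100 [ 487  158   72  156 9501] x [483. 757.] y [-319. -247.] zmax 269.0
100 [ 247  162  177   66 6580] x [656. 759.] y [-94. 236.] zmax 214.0
100 [408 305  15  15 172] x [466. 494.] y [-111.  -84.] zmax 119.0
150 [ 579  122   57  178 2123] x [498. 741.] y [-318. -259.] zmax 497.0
150 [ 499  158   60  156 8024] x [483. 757.] y [-319. -247.] zmax 269.0
150 [ 247  162  177   35 5269] x [704. 759.] y [-94. 236.] zmax 214.0
```

Call:
carry_out(deltas=[[[0,0,-1],6.4,1],[[0,0,-1],6.4,1],[[0,0,-1],6.4,1],[[1.5,-3,0],0,1],[[1.5,-3,0],0,1],[[1.5,-3,0],0,1],[[1.5,-3,0],0,1],[[1.5,-3,0],0,1],[[1.5,-3,0],0,1],[[1.5,-3,0],0,1],[[1.5,-3,0],0,1],[[1.5,-3,0],0,1],[[1.5,-3,0],0,1],[[2.2,-2.4,0],0,1],[[2.2,-2.4,0],0,1],[[2.2,-2.4,0],0,1],[[2.2,-2.4,0],0,1],[[2.2,-2.4,0],0,1],[[0,0,0],0,1],[[0,0,0],0,1]], grip_force=20)

```text
clock: 1.82
eef_pos: [441.0, -99.0, 228.5]
eef_rot: [-3.141, 0.001, 0.001]
wrist_force: [-0.0, -0.0, -0.2]
finger_gap: 94.2
```

```bash
cat > look.py <<'E'
import sys
from cell import manip, vision
from h import *
t=sys.argv[1]; cam=sys.argv[2] if len(sys.argv)>2 else 'wrist'
s=manip.read_state(); c=vision.calibration(cam); p,d=vision.camera(cam)
np.savez(f'pics/{t}.npz',p=p,d=d,**c); cv2.imwrite(f'pics/{t}.png',p[:,:,::-1])
print(s['clock'],s['eef_pos'].round(1),s['eef_rot'].round(4),s['wrist_force'].round(1),round(s['finger_gap'],1),s['joints'].round(2)); print(c['eye'].round(1),c['orientation'].round(3))
E
python3 look.py w1
```

```text
1.8167 [441.  -99.  228.5] [-3.1413e+00  1.1000e-03  1.3000e-03] [-0.  -0.  -0.2] 94.2 [-0.3   0.06  1.74 -0.    1.35  1.27]
[ 520.3 -100.4  414.7] [ 2.865  0.    -1.57 ]
```

View pics/w1.png

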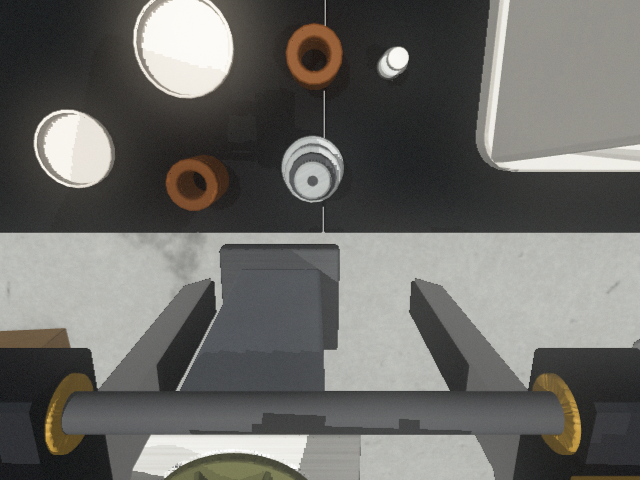

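The wrist view shows the head disc at (313,181), the large dish at (184,46) and the medium dish at (75,148). The fingers are centred on column 312.

```bash
cat > m.py <<'E'
from h import *
def disc(f,box,lo,z,hi=256,fit='c'):
    p,d,c=load(f); u0,v0,u1,v1=box; g=p.min(2).astype(int); m=np.zeros(g.shape,np.uint8)
    m[v0:v1,u0:u1]=(g[v0:v1,u0:u1]>lo)&(g[v0:v1,u0:u1]<hi)
    cs,_=cv2.findContours(m,cv2.RETR_EXTERNAL,cv2.CHAIN_APPROX_NONE); q=max(cs,key=cv2.contourArea)[:,0]
    e=cv2.fitEllipse(q); w=ray(c,q,z)[:,:2]; o,r=circ(w); return np.round(e[0],1),o.round(1),round(float(r),1)
E
python3 - <<'E'
from m import *
f='pics/w1.npz'; p,d,c=load(f)
print(p[181,285:345].min(1))
cv2.imwrite('pics/w1c.png',cv2.resize(p[125:215,265:365,::-1],None,fx=6,fy=6,interpolation=0))
for t in (120,140,160,180): print(t,disc(f,(290,160,340,202),t,114))
print(disc(f,(120,0,240,102),130,12)); print(disc(f,(30,105,120,190),130,12))
P=cloud(c,d); s=np.zeros(d.shape,bool); s[155:205,288:340]=1
q=P[s&(P[...,2]>107)]; print(len(q),q.mean(0),P[30,420],P[210,200])
E
```

```text
[156 169 180 175 117  86  92  91 102 151 171 185 190 189 188 186 187 188
 189 191 192 183 130  86  87  89  89  88  89  86  90  89 109 171 187 186
 187 186 188 190 193 196 194 189 156 102  99  72  69  67  96 137 136 133
 149  79  40  41  44  41]
120 (array([311.9, 179.9]), array([ 480.8, -100.1]), 13.5)
140 (array([311.8, 179.6]), array([ 481., -100.]), 13.2)
160 (array([311.6, 179.6]), array([481. , -99.9]), 12.8)
180 (array([312., 180.]), array([ 480.7, -100.1]), 12.1)
(array([183.,  46.]), array([588.6,  18.2]), 44.2)
(array([ 72.3, 148.3]), array([497.2, 134.5]), 37.1)
1150 [ 481.52881128 -100.479591    117.4036864 ] [ 6.05803191e+02 -2.00832026e+02 -1.36272339e-02] [4.34421408e+02 1.74762134e+01 2.56559762e-01]
```

View pics/w1c.png

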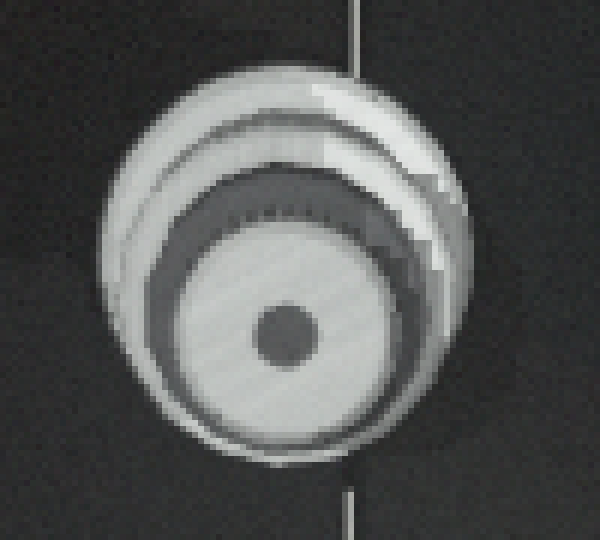

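Call:
carry_out(deltas=[[[1,0.1,1.5],0,1],[[1,0,1.5],0,1],[[1,0,1.5],0,1],[[1,0,1.5],0,1],[[0,0,1],0,1],[[0,0,1],0,1],[[0,0,1],0,1],[[0,0,1],0,1],[[0,0,0.7],0,1],[[0,0,0],0,1],[[0,0,0],0,1]])

```text
clock: 2.78
eef_pos: [480.6, -101.1, 122.0]
eef_rot: [-3.142, 0.0, -0.001]
wrist_force: [-0.1, -0.0, 0.6]
finger_gap: 94.1
```

```bash
python3 look.py w2
```

```text
2.7833 [ 480.6 -101.1  122. ] [-3.1416e+00  2.0000e-04 -1.3000e-03] [-0.1 -0.   0.6] 94.1 [-0.28  0.25  1.77 -0.    1.12  1.29]
[ 559.7 -102.7  308.3] [ 2.866 -0.    -1.572]
```

View pics/w2.png

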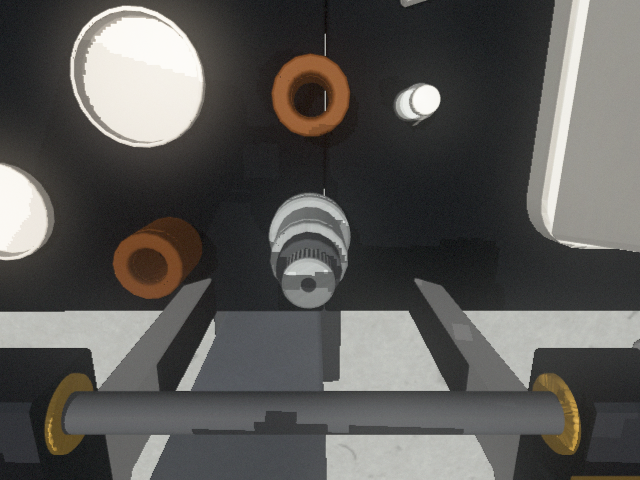

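In this view the head is at (308,284) and the fingertips are centred at column 313, so the head lies about 2 mm toward +y. I'll check both axes.

Run:
```python
from m import *
f='pics/w2.npz'; p,d,c=load(f)
print(disc(f,(282,255,336,310),150,114))
print('tool axis at z114',proj(c,[480.6,-101.1,114]), 'tip mid z100',proj(c,[480.6,-101.1,100]))
```

```text
(array([305.8, 267. ]), array([488.7, -99.7]), 7.7)
tool axis at z114 [[309.56189804 284.02734029]] tip mid z100 [[309.728453   274.40491742]]
```

Call:
carry_out(deltas=[[[0,-0.1,0],0,0.6],[[0,0,0],0,0.45],[[0,0,0],0,0.4],[[0,0,0],0,0.35],[[0,0,0],0,0.3],[[0,0,0],0,0.2],[[0,0,0],0,0.1],[[0,0,0],0,0.1],[[0,0,0],0,0.1],[[0,0,0],0,0.1]], grip_force=25)

```text
clock: 3.67
eef_pos: [480.8, -100.0, 121.9]
eef_rot: [-3.142, 0.0, -0.001]
wrist_force: [0.2, 0.1, -0.2]
finger_gap: 30.9
```

Call:
carry_out(deltas=[[[0,0,0],0,0.1],[[0,0,0],0,0.1],[[0,0,0],0,0.1],[[0,0,0],0,0.1]])

```text
clock: 4.0
eef_pos: [480.8, -100.0, 122.0]
eef_rot: [3.142, -0.0, -0.001]
wrist_force: [0.5, -0.8, 0.6]
finger_gap: 9.7
```

```bash
python3 look.py w3;python3 look.py s3 side
```

```text
4.0 [ 480.8 -100.   122. ] [ 3.1416e+00 -1.0000e-04 -1.3000e-03] [ 0.5 -0.8  0.6] 9.7 [-0.28  0.25  1.77  0.    1.12  1.29]
[ 559.8 -101.6  308.2] [ 2.866 -0.    -1.572]
4.05 [ 480.7 -100.   121.9] [-3.1416e+00  0.0000e+00 -1.3000e-03] [-0.1 -0.2  0.2] 9.6 [-0.28  0.25  1.77  0.    1.12  1.29]
[ 363.8 -604.5  631.9] [-2.2e+00  1.0e-03 -3.8e-01]
```

View pics/w3.png

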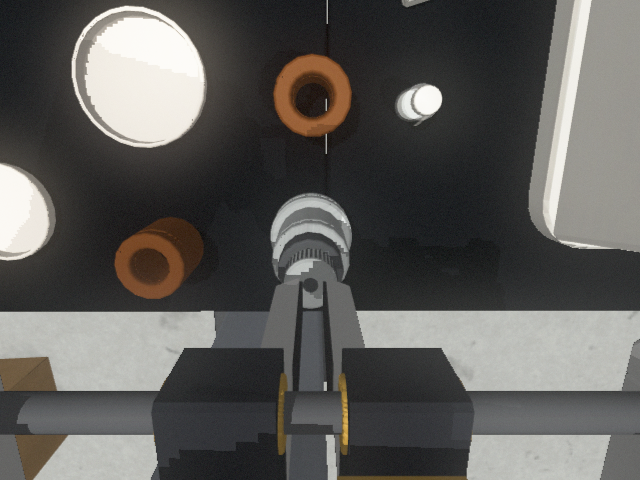

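View pics/s3.png

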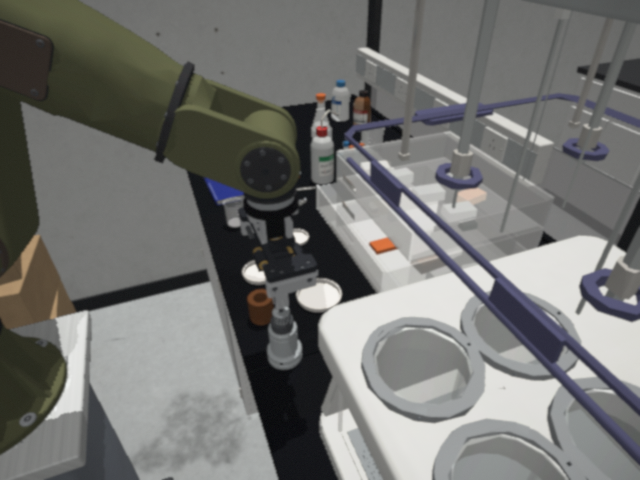

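Run:
```python
from cell import manip
print(manip.tcp_to_tips)
from h import *
p,d,c=load('pics/w3.npz');P=cloud(c,d)
for v in range(262,312,4): print(v,[tuple(P[v,u].round().astype(int)) for u in (278,290,305,311,318,330,345)])
cv2.imwrite('pics/w3c.png',cv2.resize(p[230:330,260:360,::-1],None,fx=6,fy=6,interpolation=0))
p,d,c=load('pics/s3.npz')
cv2.imwrite('pics/s3c.png',cv2.resize(p[240:380,230:340,::-1],None,fx=4,fy=4,interpolation=0))
print(proj(c,[480.8,-100,100]),proj(c,[480.8,-100,114]))
```

```text
22.0
262 [(np.int64(485), np.int64(-82), np.int64(91)), (np.int64(490), np.int64(-90), np.int64(106)), (np.int64(493), np.int64(-98), np.int64(114)), (np.int64(493), np.int64(-101), np.int64(114)), (np.int64(493), np.int64(-104), np.int64(114)), (np.int64(490), np.int64(-111), np.int64(105)), (np.int64(479), np.int64(-121), np.int64(76))]
266 [(np.int64(483), np.int64(-82), np.int64(93)), (np.int64(490), np.int64(-90), np.int64(111)), (np.int64(491), np.int64(-98), np.int64(115)), (np.int64(491), np.int64(-101), np.int64(115)), (np.int64(491), np.int64(-104), np.int64(115)), (np.int64(490), np.int64(-111), np.int64(112)), (np.int64(477), np.int64(-122), np.int64(76))]
270 [(np.int64(481), np.int64(-82), np.int64(93)), (np.int64(488), np.int64(-90), np.int64(114)), (np.int64(489), np.int64(-98), np.int64(114)), (np.int64(489), np.int64(-101), np.int64(114)), (np.int64(488), np.int64(-104), np.int64(113)), (np.int64(489), np.int64(-111), np.int64(114)), (np.int64(475), np.int64(-121), np.int64(77))]
274 [(np.int64(479), np.int64(-82), np.int64(93)), (np.int64(486), np.int64(-90), np.in
[... 2637 characters left out ...]
(-88), np.int64(159)), (np.int64(490), np.int64(-93), np.int64(160)), (np.int64(468), np.int64(-98), np.int64(114)), (np.int64(468), np.int64(-101), np.int64(114)), (np.int64(468), np.int64(-104), np.int64(114)), (np.int64(490), np.int64(-109), np.int64(160)), (np.int64(490), np.int64(-115), np.int64(159))]
310 [(np.int64(489), np.int64(-88), np.int64(161)), (np.int64(490), np.int64(-93), np.int64(163)), (np.int64(411), np.int64(-95), np.int64(0)), (np.int64(411), np.int64(-100), np.int64(1)), (np.int64(411), np.int64(-106), np.int64(1)), (np.int64(490), np.int64(-108), np.int64(163)), (np.int64(490), np.int64(-114), np.int64(163))]
[[280.96149031 315.68479866]] [[280.40826895 309.6326766 ]]
```

View pics/w3c.png

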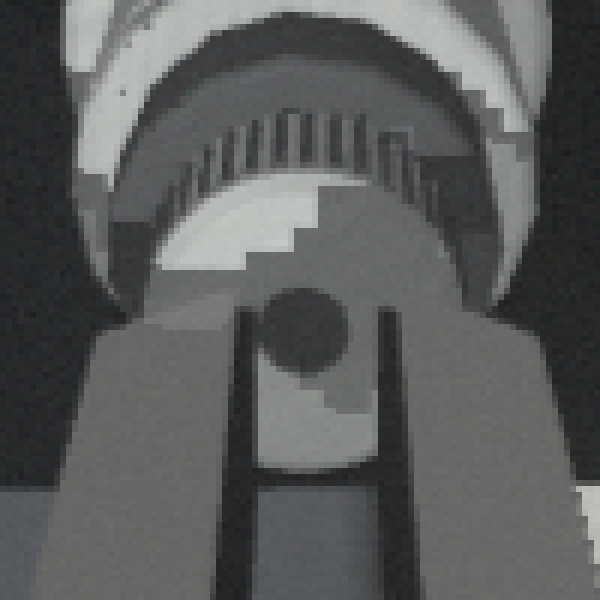

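View pics/s3c.png

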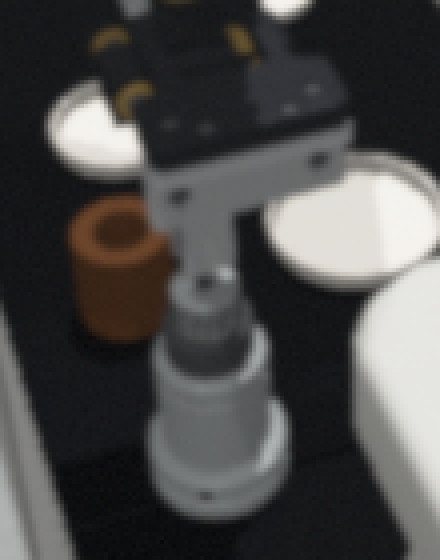

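Run:
```python
from h import *
for f in ('w1','w2'):
    p,d,c=load(f'pics/{f}.npz');P=cloud(c,d)
    for v in range(270,300,3): print(f,v,[P[v,u].round().astype(int).tolist() for u in (190,200,208,420,428,438)])
p,d,c=load('pics/s3.npz');P=cloud(c,d)
for v in range(290,316,2): print(v,[P[v,u].round().astype(int).tolist() for u in range(272,294,3)])
```

```text
w1 270 [[65, 298, -819], [65, 266, -820], [65, 240, -820], [66, -452, -819], [66, -478, -821], [67, -510, -818]]
w1 273 [[54, 300, -821], [54, 267, -822], [55, 240, -819], [58, -451, -815], [57, -478, -816], [56, -512, -820]]
w1 276 [[44, 301, -821], [43, 268, -823], [44, 241, -820], [46, -453, -817], [45, -480, -821], [45, -512, -819]]
w1 279 [[34, 301, -819], [32, 269, -824], [450, -51, 236], [450, -152, 236], [33, -482, -823], [35, -513, -820]]
w1 282 [[24, 301, -817], [450, -48, 241], [450, -52, 241], [450, -150, 241], [450, -154, 240], [23, -515, -822]]
w1 285 [[450, -45, 244], [450, -49, 244], [449, -52, 241], [450, -150, 244], [451, -153, 245], [450, -158, 244]]
w1 288 [[450, -46, 247], [450, -50, 248], [449, -53, 244], [450, -149, 246], [450, -153, 246], [451, -156, 248]]
w1 291 [[450, -47, 251], [450, -51, 251], [449, -54, 248], [448, -149, 247], [450, -151, 251], [450, -156, 250]]
w1 294 [[450, -48, 254], [450, -52, 254], [447, -54, 248], [448, -148, 250], [450, -151, 253], [450, -155, 254]]
w1 297 [[450, -48, 256], [449, -52, 255], [446, -54, 248], [448, -147, 253], [450, 
[... 2230 characters left out ...]
35, 17, -1]]
306 [[487, -6, 34], [500, 26, -2], [473, -118, 142], [478, -119, 140], [483, -119, 139], [487, -119, 138], [527, 14, 0], [534, 13, -2]]
308 [[486, -8, 30], [474, -92, 112], [473, -118, 137], [483, -96, 113], [488, -98, 113], [493, -97, 110], [525, 7, 1], [532, 7, -1]]
310 [[485, -10, 27], [473, -96, 113], [477, -97, 112], [482, -100, 113], [486, -101, 112], [491, -105, 114], [525, 5, -2], [530, 2, -1]]
312 [[485, -8, 19], [471, -102, 114], [476, -102, 113], [480, -104, 113], [485, -105, 111], [490, -107, 112], [523, 0, -3], [528, -2, -3]]
314 [[485, -8, 14], [470, -104, 112], [475, -106, 112], [479, -107, 112], [484, -111, 113], [489, -110, 110], [495, -105, 104], [527, -7, -3]]
```

The look shows the fingers closed above the head without touching it. Wrist and side depth agree that the fingertips are about 7.5 mm above the reported TCP z, not 22 mm below it. I'll use this measured offset (tips ≈ reported z + 7.5), so I open and go down a further 29 mm.

Call:
carry_out(deltas=[[[0,0,0],0,0.65],[[0,0,0],0,0.65],[[0,0,0],0,0.65],[[0,0,0],0,0.65],[[0,0,0],0,0.65],[[0,0,0],0,0.65],[[0,0,0],0,0.65],[[0,0,0],0,0.65],[[0,0,0],0,0.65]])

```text
clock: 4.85
eef_pos: [480.8, -100.0, 122.0]
eef_rot: [3.142, -0.0, -0.001]
wrist_force: [0.7, -0.9, 0.6]
finger_gap: 60.6
```

Call:
carry_out(deltas=[[[0,0,0.5],0,0.65],[[0,0,0.5],0,0.65],[[0,0,0.5],0,0.65],[[0,0,0.5],0,0.65],[[0,0,0.4],0,0.65],[[0,0,0.4],0,0.65],[[0,0,0],0,0.65],[[0,0,0],0,0.65]])

```text
clock: 5.52
eef_pos: [480.7, -100.0, 93.8]
eef_rot: [-3.142, 0.0, -0.001]
wrist_force: [-0.8, -0.4, -0.2]
finger_gap: 61.1
```

```bash
python3 look.py w4
python3 - <<'E'
from h import *
p,d,c=load('pics/w4.npz');P=cloud(c,d)
for v in range(270,300,3): print(v,[P[v,u].round().astype(int).tolist() for u in (230,240,248,254,370,380,388,396)])
E
```

```text
5.5167 [ 480.7 -100.    93.8] [-3.1415e+00  3.0000e-04 -1.3000e-03] [-0.8 -0.4 -0.2] 61.1 [-0.28  0.29  1.8  -0.    1.05  1.29]
[ 559.8 -101.6  280. ] [ 2.865  0.    -1.572]
270 [[458, -41, 2], [457, -48, 1], [457, -54, 1], [457, -58, -1], [457, -144, 1], [457, -151, 0], [457, -157, 1], [457, -163, 2]]
273 [[455, -40, 0], [455, -48, 1], [455, -54, 0], [455, -58, 1], [455, -144, 1], [454, -152, 0], [455, -157, 1], [455, -163, 1]]
276 [[452, -40, 0], [453, -48, 2], [453, -54, 1], [452, -58, 0], [452, -144, 0], [452, -152, 1], [452, -157, 1], [452, -163, 1]]
279 [[450, -40, 0], [490, -67, 102], [450, -54, 1], [450, -58, -1], [450, -144, 1], [490, -134, 102], [450, -158, 1], [450, -164, 1]]
282 [[448, -40, 1], [490, -68, 105], [488, -71, 101], [448, -58, 1], [447, -144, 0], [488, -134, 102], [489, -137, 105], [447, -164, 1]]
285 [[489, -64, 108], [490, -69, 109], [487, -71, 102], [445, -58, 0], [445, -144, 1], [488, -133, 105], [490, -136, 109], [490, -140, 110]]
288 [[491, -65, 115], [490, -69, 113], [485, -71, 102], [443, -58, 0], [442, -145, -1], [488, -132, 109], [490, -135, 114], [490, -139, 113]]
291 [[490, -65, 116], [489, -69, 115], [484, -71, 102], [440, -58, 0], [441, -145, 1], [487, -132, 110], [490, -135, 117], [490, -138, 117]]
294 [[489, -66, 119], [489, -70, 117], [483, -71, 104], [438, -58, 0], [438, -145, 0], [486, -132, 111], [490, -134, 119], [490, -138, 119]]
297 [[490, -67, 123], [489, -70, 120], [482, -71, 105], [435, -57, 0], [435, -145, 0], [485, -132, 111], [490, -134, 123], [490, -137, 123]]
```

View pics/w4.png

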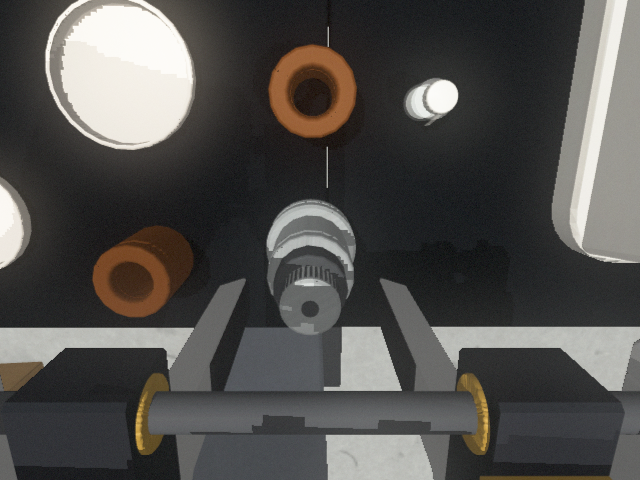

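The head at (310,308) now sits between the fingers, with the tips at z≈101. I'll close.

Call:
carry_out(deltas=[[[0,0,0],0,0.1],[[0,0,0],0,0.1],[[0,0,0],0,0.1],[[0,0,0],0,0.1],[[0,0,0],0,0.1],[[0,0,0],0,0.1],[[0,0,0],0,0.1],[[0,0,0],0,0.1]], grip_force=25)

```text
clock: 6.23
eef_pos: [480.7, -100.0, 94.0]
eef_rot: [-3.142, -0.0, -0.001]
wrist_force: [0.2, 0.7, 0.2]
finger_gap: 27.9
```

Call:
carry_out(deltas=[[[0,0,-0.4],0,0.1],[[0,0,-0.6],0,0.1],[[0,0,-1],0,0.1],[[0,0,-1],0,0.1],[[0,0,-1],0,0.1],[[0,0,-1],0,0.1],[[0,0,-1],0,0.1],[[0,0,-1],0,0.1],[[0,0,-1],0,0.1],[[0,0,-0.6],0,0.1],[[0,0,0],0,0.1]])

```text
clock: 7.15
eef_pos: [481.2, -100.2, 181.4]
eef_rot: [3.141, -0.002, -0.001]
wrist_force: [0.4, 0.2, -2.1]
finger_gap: 27.6
```

```bash
python3 look.py w5; python3 look.py s5 side
python3 - <<'E'
from h import *
p,d,c=load('pics/s5.npz'); cv2.imwrite('pics/s5c.png',cv2.resize(p[240:380,230:340,::-1],None,fx=4,fy=4,interpolation=0))
E
```

```text
7.15 [ 481.2 -100.2  181.4] [ 3.141e+00 -2.000e-03 -1.300e-03] [ 0.4  0.2 -2.1] 27.6 [-0.28  0.18  1.71  0.    1.25  1.29]
[ 559.9 -101.6  367.9] [ 2.868e+00 -1.000e-03 -1.572e+00]
7.2 [ 480.9 -100.1  180.4] [ 3.1413e+00 -8.0000e-04 -1.3000e-03] [ 0.1  1.  -2.1] 27.1 [-0.28  0.19  1.71 -0.    1.25  1.29]
[ 363.8 -604.5  631.9] [-2.2e+00  1.0e-03 -3.8e-01]
```

View pics/s5c.png

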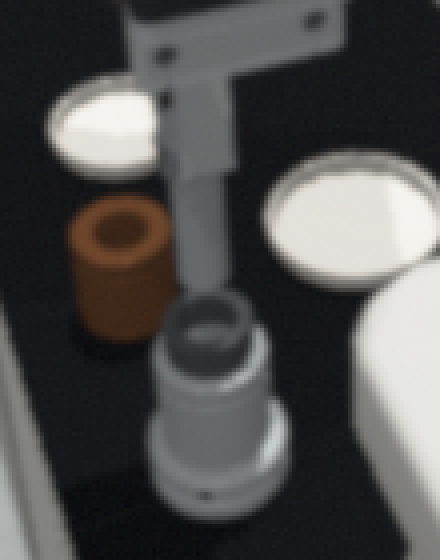

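View pics/w5.png

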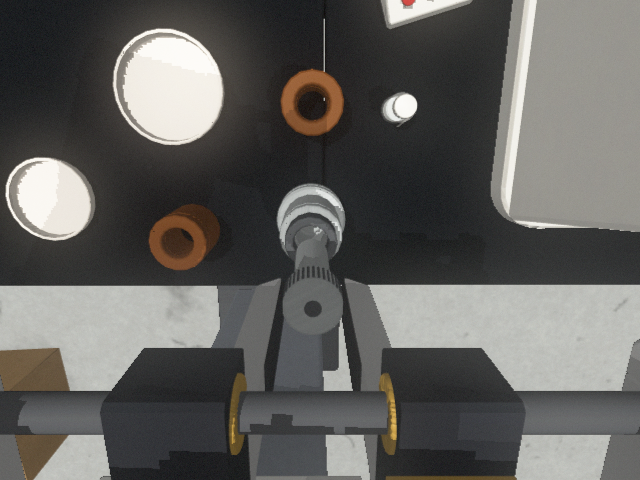

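The plunger is clear: the rod hangs free, and the ring is still seated at (312,237). I'll move toward the beaker.

Call:
carry_out(deltas=[[[0,-1.5,0],0,0.1],[[0,-2.5,0],0,0.1],[[0,-3.5,0],0,0.1],[[0,-3.5,0],0,0.1],[[0,-3.5,0],0,0.1],[[0,-3.5,0],0,0.1],[[-0.5,-3.5,0],0,0.1],[[-0.5,-3.5,0],0,0.1],[[-0.5,-3.5,0],0,0.1],[[-0.5,-3.5,0],0,0.1],[[-0.5,-3.5,0],0,0.1],[[-0.5,-3.5,0],0,0.1],[[-0.5,-2.5,0],0,0.1],[[-0.5,-2.5,0],0,0.1],[[0,-1,0],0,0.1],[[0,0,0],0,0.1],[[0,0,0],0,0.1]])

```text
clock: 8.67
eef_pos: [441.2, 349.6, 179.2]
eef_rot: [3.141, 0.001, -0.001]
wrist_force: [1.4, -1.3, -1.9]
finger_gap: 27.7
```

```bash
python3 look.py w6
python3 - <<'E'
from h import *
p,d,c=load('pics/w6.npz');P=cloud(c,d)
uv=proj(c,[489.5,355,2])[0]; print(uv, proj(c,[489.5,355,62]))
E
```

```text
8.6667 [441.2 349.6 179.2] [ 3.1406e+00  1.0000e-03 -8.0000e-04] [ 1.4 -1.3 -1.9] 27.7 [ 0.61  0.35  1.51 -0.    1.29  2.18]
[520.4 348.2 365.4] [ 2.865e+00 -1.000e-03 -1.572e+00]
[304.32671095 161.26441902] [[302.87230432 168.20784019]]
```

View pics/w6.png

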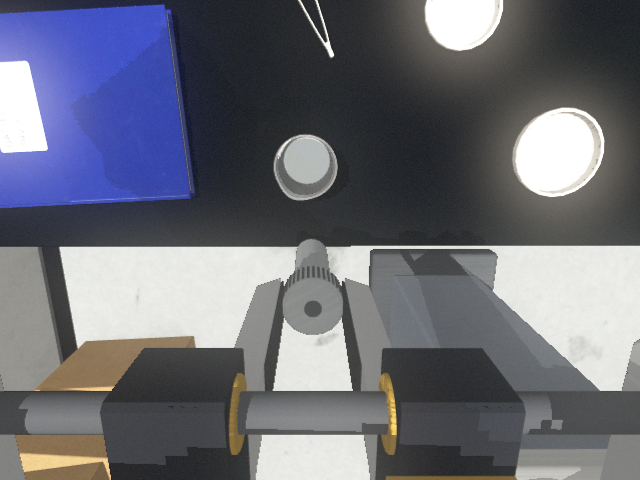

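The beaker's floor disc is at about (307,160) and its rim circle at about (306,167). The rod foot at (312,245) is clear of it.

Run:
```python
from m import *
f='pics/w6.npz'; p,d,c=load(f);P=cloud(c,d)
cv2.imwrite('pics/w6c.png',cv2.resize(p[125:210,265:350,::-1],None,fx=7,fy=7,interpolation=0))
for t in (115,125,135): print(disc(f,(270,125,345,205),t,2))
for t in (60,75,90): print('outer',t,disc(f,(268,125,345,206),t,62))
s=np.zeros(d.shape,bool); s[125:210,265:350]=1; q=P[s&(P[...,2]>57)&(P[...,2]<68)]; print(len(q),circ(q[:,:2]))
print(ray(c,(306,167.5),62),ray(c,(307,160),2))
# held plunger: foot lower centre
```

```text
(array([304.9, 166.9]), array([483.9, 354.5]), 28.3)
(array([305. , 166.9]), array([483.9, 354.5]), 28.3)
(array([304.9, 166.9]), array([483.9, 354.5]), 28.2)
outer 60 (array([304.7, 166.7]), array([490. , 353.6]), 24.1)
outer 75 (array([304.8, 166.8]), array([490. , 353.6]), 24.1)
outer 90 (array([304.9, 166.8]), array([490. , 353.5]), 23.9)
871 (array([490.02745528, 353.34834441]), np.float64(22.510044390064586))
[[490.02026286 352.66123257  62.        ]] [[490.60548116 352.6145026    2.        ]]
```

View pics/w6c.png

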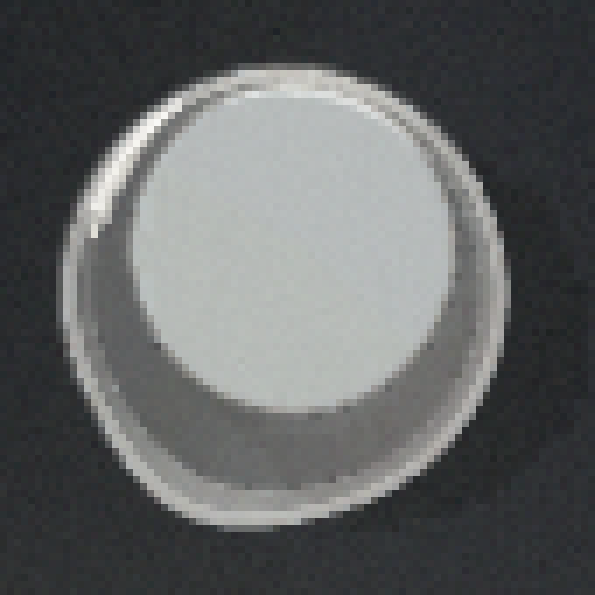

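Run:
```python
from m import *
p,d,c=load('pics/w6.npz');P=cloud(c,d)
print(ray(c,(313,309),199),P[315,305],P[300,325],ray(c,(306.4,160.2),2))
q=P[283:330,290:336].reshape(-1,3); q=q[np.abs(q[:,2]-199)<6]; print(len(q),q.mean(0))
print(proj(c,[441.2,349.6,118]))
```

```text
[[440.40381243 347.82862755 199.        ]] [437.83149654 351.45088864 199.80937026] [445.04280921 342.44881676 199.49323588] [[490.43092848 353.14918663   2.        ]]
2132 [442.27103689 348.04660674 199.76307641]
[[309.9243371  252.70181894]]
```

Call:
carry_out(deltas=[[[1.2,-0.1,0],0,0.1],[[1.5,-0.2,0],0,0.1],[[1.2,-0.2,0],0,0.1],[[1,0,0],0,0.1],[[0,0,0],0,0.1],[[0,0,1],0,0.1],[[0,0,1.5],0,0.1],[[0,0,1.5],0,0.1],[[0,0,1.5],0,0.1],[[0,0,1.5],0,0.1],[[0,0,1],0,0.1],[[0,0,1],0,0.1],[[0,0,1],0,0.1],[[0,0,0.5],0,0.1],[[0,0,0],0,0.1],[[0,0,0],0,0.1]])

```text
clock: 10.05
eef_pos: [490.4, 355.0, 75.1]
eef_rot: [-3.141, -0.0, -0.001]
wrist_force: [0.1, -0.2, -1.9]
finger_gap: 27.3
```

```bash
python3 look.py w7; python3 look.py s7 side
python3 - <<'E'
from h import *
p,d,c=load('pics/s7.npz'); cv2.imwrite('pics/s7c.png',cv2.resize(p[150:250,180:290,::-1],None,fx=5,fy=5,interpolation=0))
E
```

```text
10.05 [490.4 355.   75.1] [-3.1415e+00 -1.0000e-04 -1.4000e-03] [ 0.1 -0.2 -1.9] 27.3 [0.57 0.54 1.48 0.   1.12 2.14]
[569.4 353.4 261.4] [ 2.866  0.    -1.572]
10.1 [490.6 355.1  75.5] [-3.1412e+00 -7.0000e-04 -1.3000e-03] [ 0.4  0.2 -1.3] 27.1 [ 0.57  0.54  1.48 -0.    1.12  2.14]
[ 363.8 -604.5  631.9] [-2.2e+00  1.0e-03 -3.8e-01]
```

View pics/w7.png

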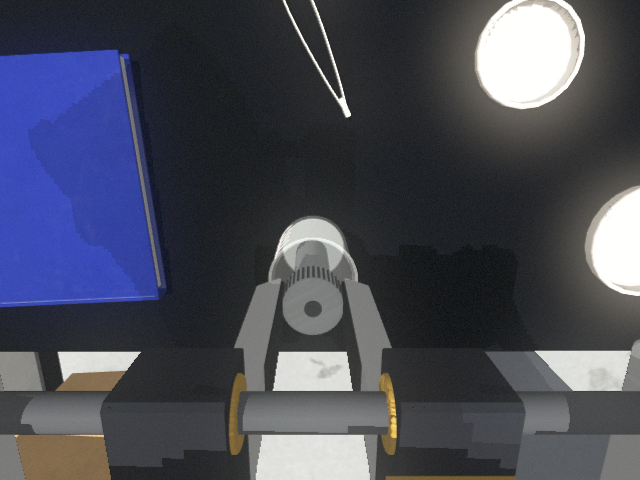

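View pics/s7c.png

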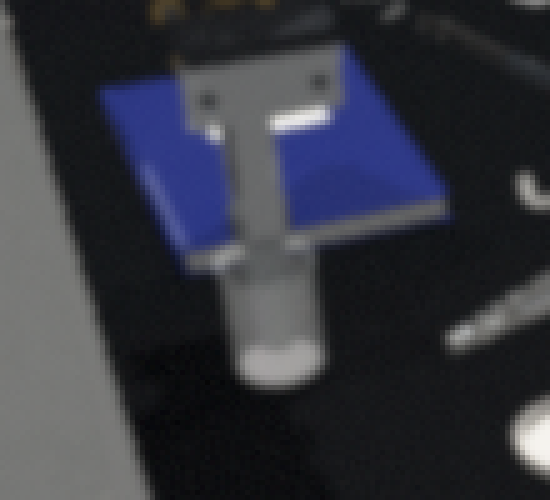

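The rod is inside the beaker and centred: head at column 313, rim from column 270 to 357. About 11 mm is left, so I'll lower it slowly.

Call:
carry_out(deltas=[[[0,0,0.3],0,0.1],[[0,0,0.3],0,0.1],[[0,0,0.2],0,0.1],[[0,0,0.1],0,0.1],[[0,0,0],0,0.1],[[0,0,0],0,0.1]])

```text
clock: 10.65
eef_pos: [490.3, 355.0, 65.9]
eef_rot: [3.142, 0.0, -0.001]
wrist_force: [-0.0, -0.2, -2.4]
finger_gap: 27.2
```

Call:
carry_out(deltas=[[[0,0,0.1],0,0.1],[[0,0,0],0,0.1],[[0,0,0],0,0.1]])

```text
clock: 10.9
eef_pos: [490.3, 355.0, 65.0]
eef_rot: [-3.142, -0.0, -0.001]
wrist_force: [0.7, 0.2, -1.7]
finger_gap: 27.1
```

Call:
carry_out(deltas=[[[0,0,0.05],0,0.1],[[0,0,0],0,0.1],[[0,0,0],0,0.1]])

```text
clock: 11.15
eef_pos: [490.3, 354.9, 64.4]
eef_rot: [3.142, 0.0, -0.001]
wrist_force: [-0.3, -0.9, -2.3]
finger_gap: 27.4
```

Call:
carry_out(deltas=[[[0,0,0.05],0,0.1],[[0,0,0],0,0.1],[[0,0,0],0,0.1]])

```text
clock: 11.4
eef_pos: [490.4, 355.0, 64.1]
eef_rot: [-3.141, -0.0, -0.001]
wrist_force: [0.4, -1.1, -0.9]
finger_gap: 27.2
```

Call:
carry_out(deltas=[[[0,0,0.05],0,0.1],[[0,0,0],0,0.1],[[0,0,0],0,0.1]])

```text
clock: 11.65
eef_pos: [490.7, 355.1, 64.0]
eef_rot: [-3.141, -0.001, -0.001]
wrist_force: [0.1, -0.7, 5.1]
finger_gap: 27.2
```

The foot has touched down (+5 N). I'll release gently, then raise.

Call:
carry_out(deltas=[[[0,0,0],0,0.3],[[0,0,0],0,0.33],[[0,0,0],0,0.36],[[0,0,0],0,0.4],[[0,0,0],0,0.5],[[0,0,0],0,0.55],[[0,0,0],0,0.55],[[0,0,-0.5],0,0.55],[[0,0,-1],0,0.55],[[0,0,-1.5],0,0.55],[[0,0,-2],0,0.55],[[0,0,-2],0,0.55],[[0,0,-2],0,0.55],[[0,0,0],0,0.55]])

```text
clock: 12.82
eef_pos: [491.7, 355.9, 158.8]
eef_rot: [-3.138, -0.006, -0.001]
wrist_force: [0.1, 0.5, 0.1]
finger_gap: 51.8
```

```bash
python3 look.py w8; python3 look.py s8 side
python3 - <<'E'
from h import *
p,d,c=load('pics/s8.npz'); cv2.imwrite('pics/s8c.png',cv2.resize(p[150:250,180:290,::-1],None,fx=5,fy=5,interpolation=0))
E
```

```text
12.8167 [491.7 355.9 158.8] [-3.1378e+00 -5.8000e-03 -1.2000e-03] [0.1 0.5 0.1] 51.8 [0.57 0.46 1.4  0.   1.28 2.14]
[569.6 353.6 345.5] [ 2.872  0.004 -1.572]
12.8667 [491.1 355.5 156.3] [-3.1392e+00 -3.8000e-03 -1.2000e-03] [-0.3  0.  -0.1] 52.1 [0.57 0.46 1.41 0.   1.27 2.14]
[ 363.8 -604.5  631.9] [-2.2e+00  1.0e-03 -3.8e-01]
```

View pics/w8.png

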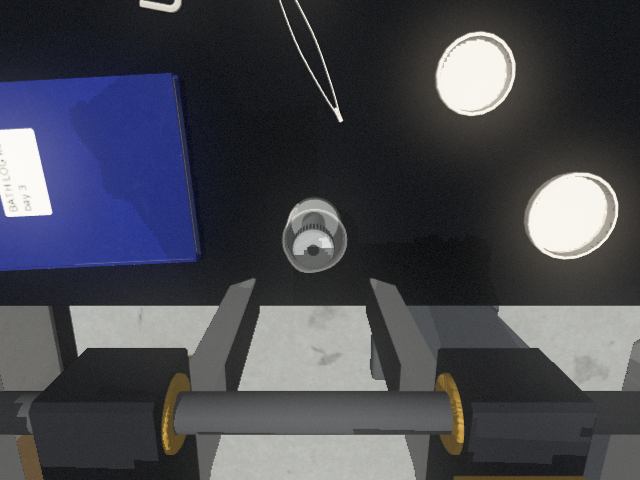

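View pics/s8c.png

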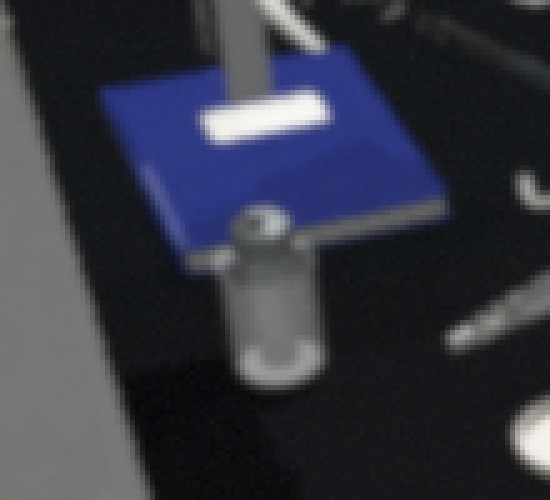

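The plunger stands upright in the beaker, with its head at (313,248). Back to the stack for the ring.

Call:
carry_out(deltas=[[[0,1.5,0],0,0.65],[[0,2.5,0],0,0.65],[[-0.5,3.5,0],0,0.65],[[-0.5,3.5,0],0,0.65],[[-0.5,3.5,0],0,0.65],[[-0.5,3.5,0],0,0.65],[[-0.5,3.5,0],0,0.65],[[-0.5,3.5,0],0,0.65],[[-0.5,3.5,0],0,0.65],[[-0.5,3.5,0],0,0.65],[[-0.5,3.5,0],0,0.65],[[0,3.5,0],0,0.65],[[0,2.5,0],0,0.65],[[0,2.5,0],0,0.65],[[0,1,0],0,0.65],[[0,0,0],0,0.65],[[0,0,0],0,0.65]])

```text
clock: 14.33
eef_pos: [444.5, -94.5, 152.9]
eef_rot: [-3.141, 0.001, -0.002]
wrist_force: [0.8, 0.2, -0.5]
finger_gap: 60.8
```

```bash
python3 look.py w9
python3 - <<'E'
from m import *
f='pics/w8.npz'
print('small',disc(f,(430,25,522,120),130,10),'med',disc(f,(520,165,625,265),130,12))
f='pics/w9.npz'; p,d,c=load(f); cv2.imwrite('pics/w9c.png',cv2.resize(p[180:280,260:360,::-1],None,fx=6,fy=6,interpolation=0)); P=cloud(c,d)
s=np.zeros(d.shape,bool); s[170:290,260:360]=1; q=P[s&(abs(P[...,2]-94)<5)]; print(len(q),circ(q[:,:2]),cv2.minEnclosingCircle(q[:,:2].astype(np.float32)))
E
```

```text
14.3333 [444.5 -94.5 152.9] [-3.1411e+00  1.0000e-03 -2.1000e-03] [ 0.8  0.2 -0.5] 60.8 [-0.29  0.13  1.84  0.    1.17  1.28]
[523.7 -96.3 339.1] [ 2.865  0.    -1.573]
small (array([475.3,  73.3]), array([609.6, 228.3]), 30.3) med (array([572.4, 215.3]), array([497.2, 135.3]), 37.4)
1651 (array([ 480.80735893, -100.40527106]), np.float64(15.633092238781025)) ((480.6134338378906, -100.54940795898438), 18.949872970581055)
```

View pics/w9.png

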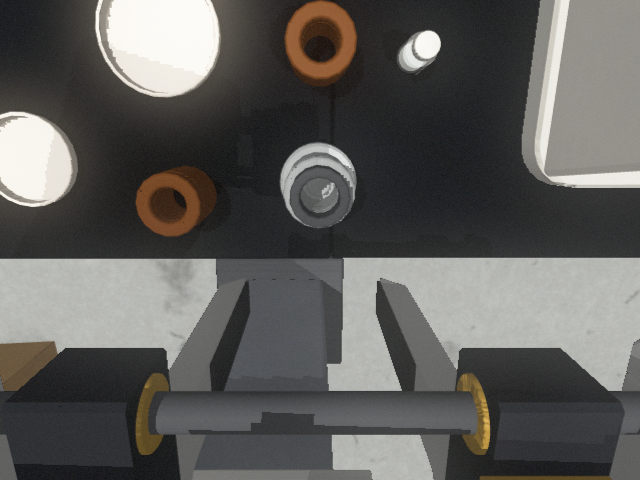

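View pics/w9c.png

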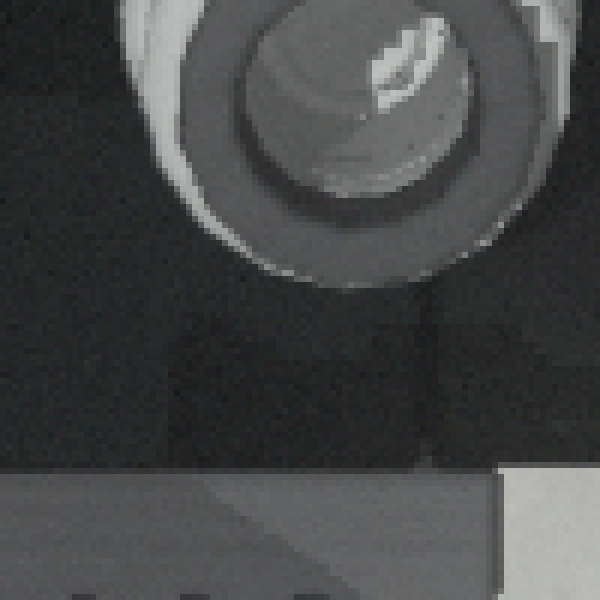

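Call:
carry_out(deltas=[[[1.2,0.3,0],0,0.65],[[1.2,0.2,0],0,0.65],[[1.2,0,0],0,0.65],[[0,0,1],0,0.65],[[0,0,1.5],0,0.65],[[0,0,1.5],0,0.65],[[0,0,1.5],0,0.65],[[0,0,1],0,0.65],[[0,0,0.7],0,0.65],[[0,0,0],0,0.65],[[0,0,0],0,0.65],[[0,0,0],0,0.65]])

```text
clock: 15.38
eef_pos: [481.0, -100.0, 82.1]
eef_rot: [3.141, -0.001, -0.001]
wrist_force: [-0.1, 0.2, -0.2]
finger_gap: 61.2
```

```bash
python3 look.py w10
python3 - <<'E'
from m import *
f='pics/w10.npz'; p,d,c=load(f); P=cloud(c,d)
for v in range(276,284): print(v,[P[v,u].round(1).tolist() for u in (238,243,380,385)])
s=np.zeros(d.shape,bool); s[200:345,255:370]=1; q=P[s&(abs(P[...,2]-94)<5)]; print(len(q),cv2.minEnclosingCircle(q[:,:2].astype(np.float32)))
E
```

```text
15.3833 [ 481.  -100.    82.1] [ 3.1413e+00 -1.0000e-03 -1.1000e-03] [-0.1  0.2 -0.2] 61.2 [-0.28  0.31  1.81  0.    1.03  1.29]
[ 559.9 -101.5  268.4] [ 2.867 -0.    -1.572]
276 [[457.8, -48.8, 1.6], [457.5, -52.2, 0.8], [457.5, -149.4, 1.3], [457.4, -153.0, 1.0]]
277 [[456.6, -48.6, 0.6], [456.9, -52.3, 1.4], [456.4, -149.6, 0.5], [456.2, -153.2, -0.1]]
278 [[456.0, -48.6, 0.8], [490.3, -68.5, 89.3], [490.1, -133.7, 89.1], [456.0, -153.0, 1.2]]
279 [[454.5, -48.2, -0.9], [490.4, -68.7, 90.8], [489.6, -133.7, 88.9], [489.8, -136.0, 89.5]]
280 [[490.5, -66.6, 92.3], [490.2, -68.8, 91.6], [489.3, -133.7, 89.4], [490.5, -135.5, 92.5]]
281 [[490.8, -67.0, 94.3], [490.5, -69.2, 93.5], [488.9, -133.7, 89.7], [490.0, -135.5, 92.7]]
282 [[490.4, -67.0, 94.6], [490.2, -69.3, 94.1], [488.2, -133.7, 89.4], [489.9, -135.3, 93.6]]
283 [[490.3, -67.2, 95.7], [489.9, -69.3, 94.5], [488.6, -133.3, 91.7], [489.9, -135.1, 94.8]]
2987 ((480.77288818359375, -100.63124084472656), 19.172061920166016)
```

View pics/w10.png

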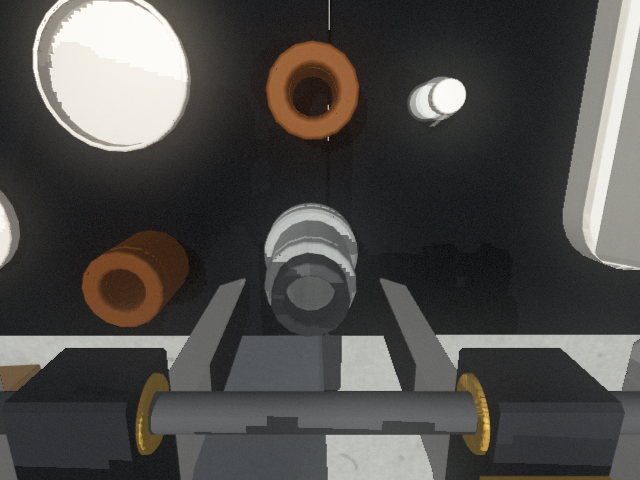

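The ring is centred between the fingers at (311,292), and the tips are at z≈89. Down 4 mm, then grip.

Call:
carry_out(deltas=[[[0,0,0.4],0,0.65],[[0,0,0],0,0.65],[[0,0,0],0,0.25],[[0,0,0],0,0.25],[[0,0,0],0,0.25],[[0,0,0],0,0.25],[[0,0,0],0,0.25],[[0,0,0],0,0.25],[[0,0,0],0,0.25]], grip_force=20)

```text
clock: 16.18
eef_pos: [480.8, -100.0, 77.5]
eef_rot: [3.142, -0.0, -0.001]
wrist_force: [-0.7, 0.2, 0.6]
finger_gap: 35.5
```

Call:
carry_out(deltas=[[[0,0,-0.3],0,0.25],[[0,0,-0.5],0,0.25],[[0,0,-1],0,0.25],[[0,0,-1],0,0.25],[[0,0,-1],0,0.25],[[0,0,-1],0,0.25],[[0,0,0],0,0.25],[[0,0,0],0,0.25]])

```text
clock: 16.85
eef_pos: [481.0, -100.1, 126.1]
eef_rot: [3.141, -0.001, -0.001]
wrist_force: [-0.3, 0.2, -1.5]
finger_gap: 35.8
```

```bash
python3 look.py w11; python3 look.py s11 side;python3 - <<'E'
from h import *
p,d,c=load('pics/s11.npz'); cv2.imwrite('pics/s11c.png',cv2.resize(p[240:380,230:340,::-1],None,fx=4,fy=4,interpolation=0))
E
```

```text
16.85 [ 481.  -100.1  126.1] [ 3.1412e+00 -1.3000e-03 -1.3000e-03] [-0.3  0.2 -1.5] 35.8 [-0.28  0.25  1.77  0.    1.12  1.29]
[ 559.8 -101.6  312.5] [ 2.867 -0.    -1.572]
16.9 [ 480.7 -100.   125.5] [ 3.1415e+00 -2.0000e-04 -1.3000e-03] [-0.4  0.3 -1.1] 35.7 [-0.28  0.25  1.77 -0.    1.12  1.29]
[ 363.8 -604.5  631.9] [-2.2e+00  1.0e-03 -3.8e-01]
```

View pics/w11.png

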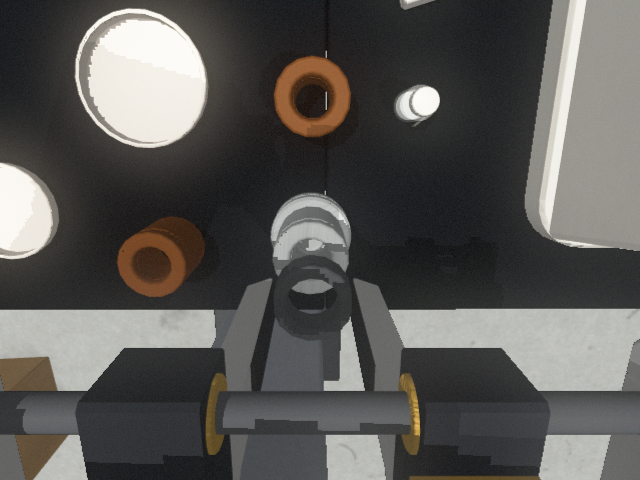

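View pics/s11c.png

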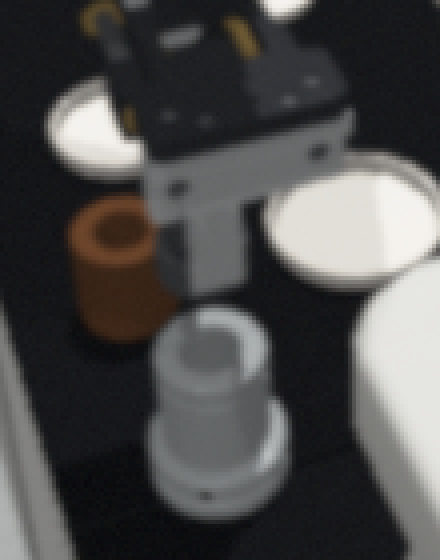

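The ring is held and level at (313,298), and the body is undisturbed. Now toward the small dish.

Call:
carry_out(deltas=[[[0,-1.5,0],0,0.25],[[0.5,-2.5,0],0,0.25],[[0.8,-3,0],0,0.25],[[0.8,-3,0],0,0.25],[[0.8,-3,0],0,0.25],[[0.8,-3,0],0,0.25],[[0.8,-3,0],0,0.25],[[0.8,-3,0],0,0.25],[[0.8,-3,0],0,0.25],[[0.8,-3,0],0,0.25],[[0.8,-2.5,0],0,0.25],[[0.5,-1.4,0],0,0.25],[[0,0,0],0,0.25],[[0,0,0],0,0.25],[[0,0,0],0,0.25]])

```text
clock: 18.2
eef_pos: [562.8, 218.1, 124.9]
eef_rot: [3.141, 0.001, -0.002]
wrist_force: [-0.0, 0.1, -0.2]
finger_gap: 35.7
```

```bash
python3 look.py w12
```

```text
18.2 [562.8 218.1 124.9] [ 3.1411e+00  1.0000e-03 -1.6000e-03] [-0.   0.1 -0.2] 35.7 [ 0.31  0.48  1.44 -0.    1.22  1.88]
[642.  216.6 311.1] [ 2.865e+00 -1.000e-03 -1.573e+00]
```

View pics/w12.png

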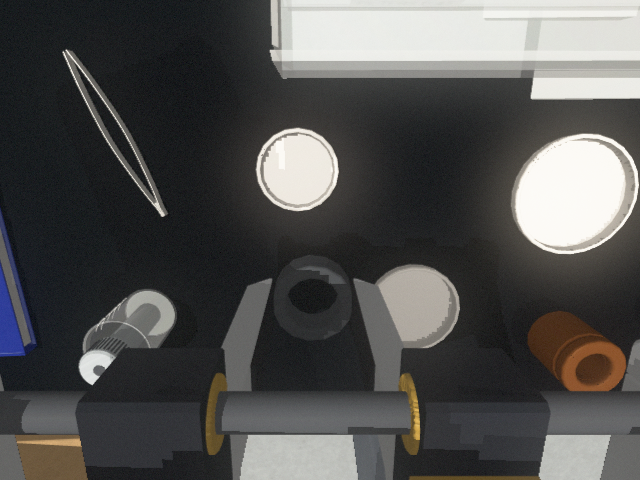

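Run:
```python
from m import *
f='pics/w12.npz'; p,d,c=load(f); P=cloud(c,d)
print('small',disc(f,(250,122,345,216),110,10),'large',disc(f,(505,128,640,258),120,12))
s=np.zeros(d.shape,bool); s[250:345,265:362]=1; q=P[s&(P[...,2]>134)&(P[...,2]<148)]; print(len(q),np.median(q[:,2]));q=q[abs(q[:,2]-np.median(q[:,2]))<3]; print(cv2.minEnclosingCircle(q[:,:2].astype(np.float32)))
for v in range(276,284): print(v,[P[v,u].round(1).tolist() for u in (255,262,268,358,364,370)])
```

```text
small (array([296.9, 169.1]), array([609.8, 228. ]), 30.3) large (array([574.9, 193.1]), array([590.8,  19.9]), 46.0)
3680 141.45416392537766
((566.2666625976562, 216.3677520751953), 22.73271369934082)
276 [[522.4, 263.9, 0.3], [522.3, 258.2, 0.1], [522.6, 253.2, 1.0], [522.5, 179.1, 1.1], [522.4, 174.1, 0.8], [642.0, 216.6, 311.1]]
277 [[521.6, 264.0, 0.5], [521.7, 258.1, 0.9], [521.8, 253.2, 1.2], [521.5, 179.0, 0.9], [521.5, 174.1, 0.8], [521.6, 169.2, 1.2]]
278 [[520.7, 264.0, 0.5], [520.5, 258.3, 0.1], [520.9, 253.2, 1.1], [521.0, 179.1, 1.7], [520.6, 174.0, 0.7], [520.5, 169.1, 0.4]]
279 [[520.2, 263.9, 1.6], [519.8, 258.2, 0.5], [572.2, 237.6, 133.8], [572.0, 195.1, 133.3], [519.8, 174.1, 1.1], [519.7, 169.1, 0.6]]
280 [[518.8, 264.1, 0.2], [519.2, 258.2, 1.3], [571.9, 237.5, 134.1], [571.9, 195.2, 134.5], [519.0, 174.1, 1.2], [519.1, 169.1, 1.4]]
281 [[518.0, 264.1, 0.4], [572.0, 240.2, 135.8], [572.2, 237.3, 136.1], [571.8, 195.3, 135.5], [571.6, 192.4, 135.0], [517.9, 169.0, 0.6]]
282 [[517.3, 264.1, 1.0], [571.7, 240.1, 136.1], [571.6, 237.4, 135.9], [572.1, 195.5, 137.4], [571.7, 192.6, 136.5], [517.1, 169.0, 0.8]]
283 [[572.1, 243.0, 138.5], [572.1, 239.8, 138.3], [572.0, 237.1, 138.3], [571.8, 195.5, 137.8], [571.7, 192.8, 137.7], [571.6, 190.0, 137.5]]
```

Call:
carry_out(deltas=[[[1.2,-0.3,0],0,0.25],[[1.5,-0.5,0],0,0.25],[[1.2,-0.4,0],0,0.25],[[0.7,0,0],0,0.25],[[0,0,1],0,0.25],[[0,0,2],0,0.25],[[0,0,2],0,0.25],[[0,0,2],0,0.25],[[0,0,1.5],0,0.25],[[0,0,1],0,0.25],[[0,0,0.5],0,0.25],[[0,0,0],0,0.25],[[0,0,0],0,0.25],[[0,0,0],0,0.25]])

```text
clock: 19.42
eef_pos: [609.7, 230.9, 26.6]
eef_rot: [-3.141, -0.002, -0.001]
wrist_force: [-0.9, -0.7, -0.4]
finger_gap: 36.0
```

```bash
python3 look.py w13
```

```text
19.4167 [609.7 230.9  26.6] [-3.1411e+00 -1.6000e-03 -1.4000e-03] [-0.9 -0.7 -0.4] 36.0 [0.31 0.7  1.35 0.   1.09 1.88]
[688.4 229.2 212.9] [ 2.867  0.    -1.572]
```

View pics/w13.png

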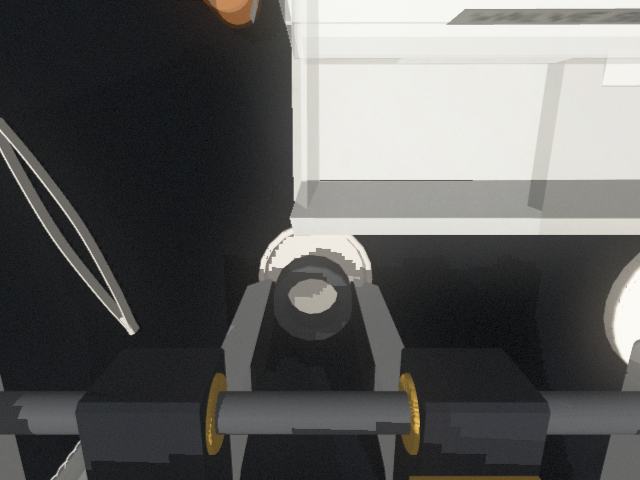

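The ring is centred over the dish: column 313 against the dish centre at 315. Before the last 22 mm I'll check how close the drawer box is to the camera and gripper.

Run:
```python
from h import *
p,d,c=load('pics/top0.npz');P=cloud(c,d)
for x in range(640,780,10):
    r=[]
    for y in range(150,270,15):
        m=(abs(P[...,0]-x)<6)&(abs(P[...,1]-y)<8)&(d>0); r.append(int(np.percentile(P[m][:,2],95)) if m.any() else -1)
    print(x,r)
p,d,c=load('pics/w13.npz');P=cloud(c,d)
for v in (20,60,110,160,200,225): print(v,[P[v,u].round().astype(int).tolist() for u in (290,310,400,600)])
```

```text
640 [5, 4, 3, 4, 8, 12, 10, 3]
650 [5, 4, 4, 4, 4, 3, 5, 4]
660 [100, 22, 97, 96, 88, 95, 4, 4]
670 [137, 136, 137, 136, 136, 136, 134, 4]
680 [78, 78, 79, 78, 78, 132, 135, 4]
690 [80, 79, 79, 79, 80, 134, 136, 4]
700 [79, 79, 80, 79, 80, 125, 134, 4]
710 [178, 178, 185, 178, 194, 183, 181, 4]
720 [212, 211, 211, 211, 212, 212, 211, 4]
730 [213, 213, 212, 212, 212, 212, 213, 26]
740 [213, 213, 213, 214, 213, 213, 212, 50]
750 [212, 213, 212, 213, 213, 213, 213, 52]
760 [213, 213, 212, 213, 213, 213, 212, -1]
770 [213, 214, 214, 213, 213, 213, 211, 53]
20 [[720, 236, 75], [709, 230, 124], [720, 202, 75], [715, 154, 97]]
60 [[720, 240, -1], [701, 230, 124], [708, 202, 75], [708, 138, 75]]
110 [[696, 241, 1], [692, 230, 124], [693, 201, 75], [693, 136, 76]]
160 [[671, 241, 0], [681, 230, 124], [677, 200, 76], [677, 133, 76]]
200 [[650, 241, 1], [672, 230, 124], [671, 208, 116], [671, 160, 117]]
225 [[637, 241, 1], [669, 230, 135], [670, 212, 136], [669, 172, 136]]
```

Call:
carry_out(deltas=[[[-0.1,0,0.5],0,0.25],[[0,0,0.5],0,0.25],[[0,0,0.4],0,0.25],[[0,0,0.3],0,0.25],[[0,0,0.2],0,0.25],[[0,0,0],0,0.25],[[0,0,0],0,0.25]])

```text
clock: 20.05
eef_pos: [608.2, 230.8, 6.3]
eef_rot: [3.142, 0.0, -0.001]
wrist_force: [0.1, -0.8, -1.2]
finger_gap: 35.7
```

Call:
carry_out(deltas=[[[0,0,0.1],0,0.25],[[0,0,0],0,0.25],[[0,0,0],0,0.25]])

```text
clock: 20.3
eef_pos: [608.2, 230.8, 5.6]
eef_rot: [-3.142, -0.0, -0.001]
wrist_force: [-0.4, -0.1, -0.7]
finger_gap: 35.7
```

Call:
carry_out(deltas=[[[0,0,0.05],0,0.25],[[0,0,0],0,0.25],[[0,0,0],0,0.25]])

```text
clock: 20.55
eef_pos: [608.2, 230.8, 5.0]
eef_rot: [-3.142, -0.0, -0.001]
wrist_force: [-0.2, -0.8, -1.2]
finger_gap: 35.7
```

Call:
carry_out(deltas=[[[0,0,0.05],0,0.25],[[0,0,0],0,0.25],[[0,0,0],0,0.25]])

```text
clock: 20.8
eef_pos: [608.2, 230.8, 4.6]
eef_rot: [-3.142, -0.0, -0.001]
wrist_force: [0.3, -0.2, 0.8]
finger_gap: 35.6
```

Call:
carry_out(deltas=[[[0,0,0.05],0,0.25],[[0,0,0],0,0.25],[[0,0,0],0,0.25]])

```text
clock: 21.05
eef_pos: [608.3, 230.9, 4.5]
eef_rot: [-3.141, -0.0, -0.001]
wrist_force: [-3.6, -0.4, 6.2]
finger_gap: 36.0
```

The ring has touched down at the expected height. Release and raise.

Call:
carry_out(deltas=[[[0,0,0],0,0.4],[[0,0,0],0,0.42],[[0,0,0],0,0.45],[[0,0,0],0,0.5],[[0,0,0],0,0.5],[[0,0,0],0,0.5],[[0,0,-0.5],0,0.5],[[0,0,-1],0,0.55],[[0,0,-2],0,0.65],[[0,0,-2.5],0,0.65],[[-0.5,0,-2.5],0,0.65],[[-1,0,-2.5],0,0.65],[[-1,0,0],0,0.65],[[-1,0,0],0,0.65],[[0,0,0],0,0.65]])

```text
clock: 22.3
eef_pos: [572.3, 231.1, 115.5]
eef_rot: [-3.141, -0.001, -0.001]
wrist_force: [0.8, 0.4, 0.3]
finger_gap: 61.1
```

```bash
python3 look.py w14
python3 - <<'E'
from m import *
f='pics/w14.npz'; p,d,c=load(f); P=cloud(c,d)
s=np.zeros(d.shape,bool); s[100:260,240:380]=1; q=P[s&(P[...,2]>15)&(P[...,2]<26)]; print(len(q),np.median(q,0),cv2.minEnclosingCircle(q[:,:2].astype(np.float32)))
E
```

```text
22.3 [572.3 231.1 115.5] [-3.1411e+00 -1.2000e-03 -8.0000e-04] [0.8 0.4 0.3] 61.1 [0.32 0.52 1.41 0.   1.21 1.9 ]
[651.1 229.5 301.9] [ 2.867  0.    -1.572]
1332 [608.28960562 229.17289681  21.3088925 ] ((608.0899658203125, 229.2074737548828), 18.985210418701172)
```

View pics/w14.png

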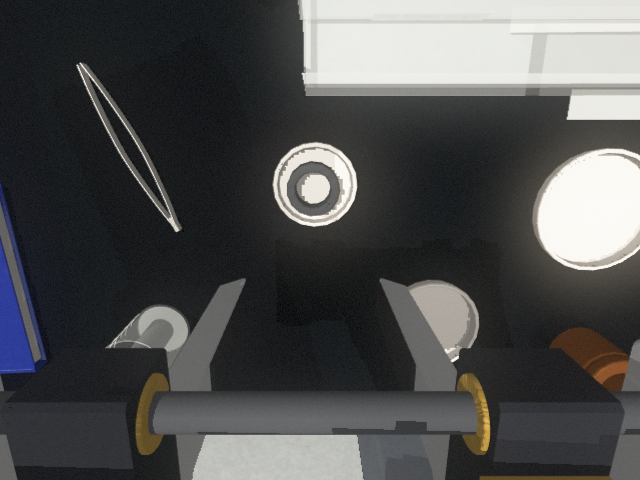

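The ring lies flat and centred at (608.1,229.2), top z≈21 as it should be. Next the die body.

Call:
carry_out(deltas=[[[-0.5,1.5,0],0,0.8],[[-1,2.5,0],0,0.8],[[-1,3,0],0,0.8],[[-1,3,0],0,0.8],[[-1,3,0],0,0.8],[[-1,3,0],0,0.8],[[-1,3,0],0,0.8],[[-1,3,0],0,0.8],[[-1,3,0],0,0.8],[[-1,3,0],0,0.8],[[-1,2.5,0],0,0.8],[[-1,1.6,0],0,0.8],[[-1,0.5,0],0,0.8],[[0,0,0],0,0.8],[[0,0,0],0,0.8],[[0,0,0],0,0.8]])

```text
clock: 23.68
eef_pos: [448.3, -94.3, 114.1]
eef_rot: [-3.142, -0.0, -0.001]
wrist_force: [-1.0, 0.2, -0.6]
finger_gap: 75.2
```

```bash
python3 look.py w15
python3 - <<'E'
from m import *
f='pics/w15.npz'; p,d,c=load(f); P=cloud(c,d)
s=np.zeros(d.shape,bool); s[120:330,250:370]=1; q=P[s&(P[...,2]>72)&(P[...,2]<81)]; print(len(q),np.median(q,0),cv2.minEnclosingCircle(q[:,:2].astype(np.float32)))
E
```

```text
23.6833 [448.3 -94.3 114.1] [-3.1416e+00 -4.0000e-04 -5.0000e-04] [-1.   0.2 -0.6] 75.2 [-0.29  0.19  1.87  0.    1.08  1.28]
[527.3 -95.8 300.4] [ 2.866 -0.    -1.572]
3902 [ 481.71622299 -100.56254299   76.32421398] ((480.5950012207031, -100.36481475830078), 23.999303817749023)
```

View pics/w15.png

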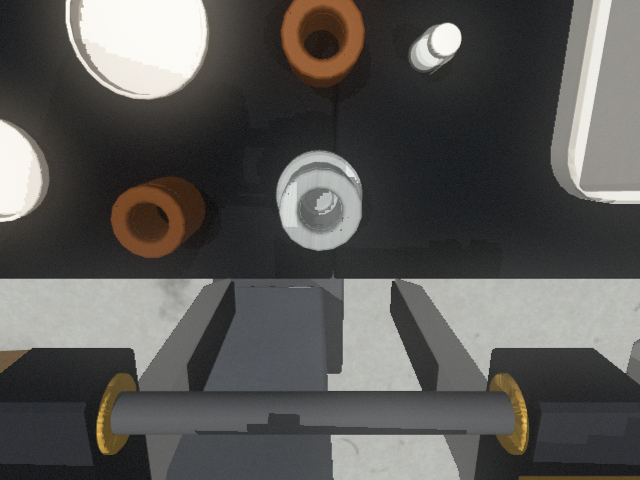

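Call:
carry_out(deltas=[[[1,0.3,0],0,0.8],[[1.2,0.2,0],0,0.8],[[1,0,0],0,0.8],[[0,0,1],0,0.8],[[0,0,1.5],0,0.8],[[0,0,1.5],0,0.8],[[0,0,1.5],0,0.8],[[0,0,1],0,0.8],[[0,0,0.7],0,0.8],[[0,0,0.3],0,0.8],[[0,0,0],0,0.8],[[0,0,0],0,0.8]])

```text
clock: 24.73
eef_pos: [480.0, -100.0, 39.3]
eef_rot: [3.141, -0.001, -0.001]
wrist_force: [0.0, -1.3, -0.1]
finger_gap: 75.0
```

```bash
python3 look.py w16
```

```text
24.7333 [ 480.  -100.    39.3] [ 3.1414e+00 -6.0000e-04 -1.2000e-03] [ 0.  -1.3 -0.1] 75.0 [-0.28  0.37  1.84  0.    0.93  1.29]
[ 558.9 -101.6  225.6] [ 2.866 -0.    -1.572]
```

View pics/w16.png

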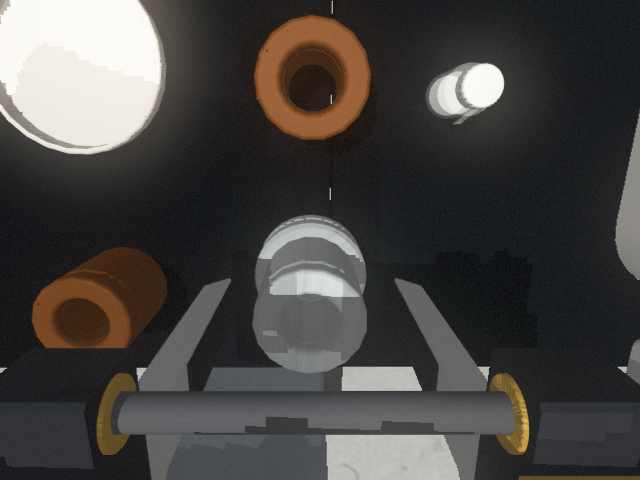

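The body is between the fingers at (310,318). Grip.

Call:
carry_out(deltas=[[[0,-0.05,0],0,0.4],[[0,0,0],0,0.4],[[0,0,0],0,0.35],[[0,0,0],0,0.35],[[0,0,0],0,0.35],[[0,0,0],0,0.35],[[0,0,0],0,0.35],[[0,0,0],0,0.35]], grip_force=40)

```text
clock: 25.45
eef_pos: [479.9, -99.5, 39.1]
eef_rot: [-3.142, -0.0, -0.001]
wrist_force: [-0.7, 2.0, 3.4]
finger_gap: 45.1
```

Call:
carry_out(deltas=[[[0,0,-0.3],0,0.35],[[0,0,-0.4],0,0.35],[[0,0,-0.5],0,0.35],[[0,0,-1],0,0.35],[[0,0,-1.5],0,0.35],[[0,0,-1.5],0,0.35],[[0,0,-1.5],0,0.35],[[0,0,-1],0,0.35],[[0,0,0],0,0.35],[[0,0,0],0,0.35]])

```text
clock: 26.28
eef_pos: [479.8, -99.5, 116.2]
eef_rot: [3.141, -0.001, -0.001]
wrist_force: [-0.1, -0.5, -6.0]
finger_gap: 45.1
```

```bash
python3 look.py w17; python3 look.py s17 side;python3 - <<'E'
from h import *
p,d,c=load('pics/s17.npz'); cv2.imwrite('pics/s17c.png',cv2.resize(p[220:380,220:340,::-1],None,fx=4,fy=4,interpolation=0))
E
```

```text
26.2833 [479.8 -99.5 116.2] [ 3.1414e+00 -6.0000e-04 -1.3000e-03] [-0.1 -0.5 -6. ] 45.1 [-0.28  0.26  1.78 -0.    1.1   1.29]
[ 558.7 -101.1  302.5] [ 2.866 -0.    -1.572]
26.3333 [479.4 -99.5 115.5] [-3.1415e+00  6.0000e-04 -1.3000e-03] [ 0.6  0.1 -5.4] 45.0 [-0.28  0.26  1.78 -0.    1.1   1.29]
[ 363.8 -604.5  631.9] [-2.2e+00  1.0e-03 -3.8e-01]
```

View pics/w17.png

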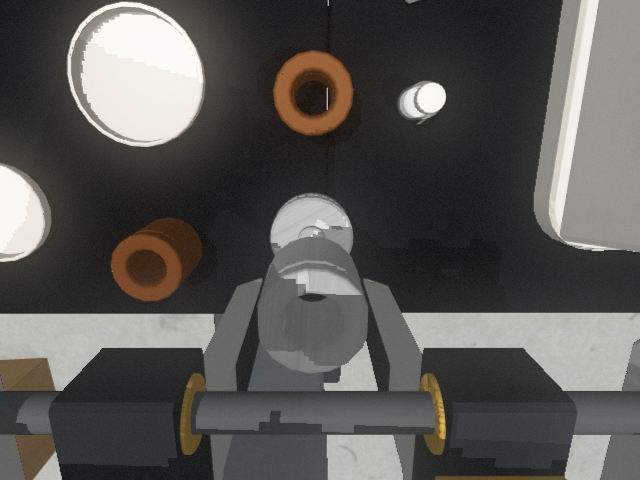

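View pics/s17c.png

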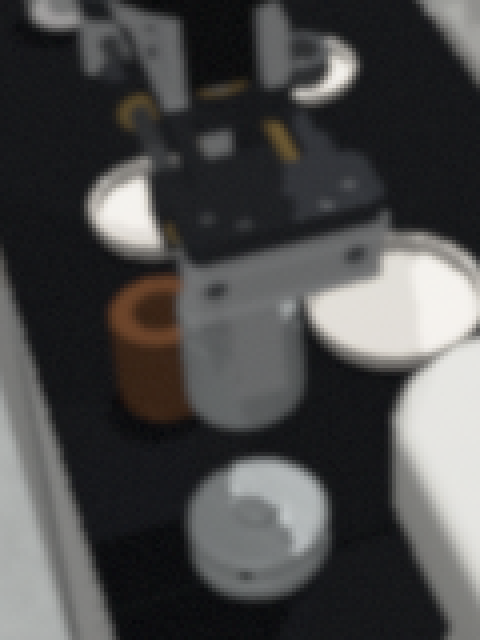

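The body is held and upright, and the base is left bare on the worktop. To the medium dish.

Call:
carry_out(deltas=[[[0,-1.5,0],0,0.35],[[0,-2.5,0],0,0.35],[[-0.5,-3,0],0,0.35],[[-0.5,-3,0],0,0.35],[[-0.5,-3,0],0,0.35],[[-0.5,-3,0],0,0.35],[[-0.5,-3,0],0,0.35],[[-0.5,-2.5,0],0,0.35],[[0,-1.5,0],0,0.35],[[0,-0.5,0],0,0.35],[[0,0,0],0,0.35],[[0,0,0],0,0.35],[[0,0,0],0,0.35]])

```text
clock: 27.47
eef_pos: [450.1, 134.6, 115.6]
eef_rot: [3.141, 0.001, -0.002]
wrist_force: [-0.2, -0.6, -4.9]
finger_gap: 44.9
```

```bash
python3 look.py w18
python3 - <<'E'
from m import *
f='pics/w18.npz'; p,d,c=load(f); P=cloud(c,d)
print('med',disc(f,(250,120,375,238),110,12))
s=np.zeros(d.shape,bool); s[255:380,255:375]=1; q=P[s&(abs(P[...,2]-153)<4)]; print(len(q),cv2.minEnclosingCircle(q[:,:2].astype(np.float32)))
E
```

```text
27.4667 [450.1 134.6 115.6] [ 3.1413e+00  6.0000e-04 -2.2000e-03] [-0.2 -0.6 -4.9] 44.9 [ 0.21  0.21  1.84 -0.    1.09  1.79]
[529.2 133.  301.9] [ 2.865 -0.    -1.573]
med (array([310. , 170.3]), array([497. , 134.7]), 37.1)
7196 ((451.7845153808594, 132.20469665527344), 25.439496994018555)
```

View pics/w18.png

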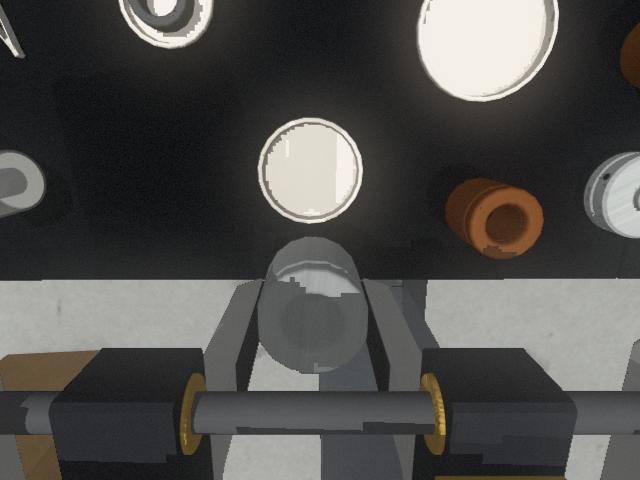

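Call:
carry_out(deltas=[[[1.2,-0.1,0],0,0.35],[[1.5,-0.1,0],0,0.35],[[1.2,0,0],0,0.35],[[0.7,0,0],0,0.35],[[0,0,1],0,0.35],[[0,0,1.5],0,0.35],[[0,0,1.5],0,0.35],[[0,0,1.5],0,0.35],[[0,0,1.5],0,0.35],[[0,0,1],0,0.35],[[0,0,0.5],0,0.35],[[0,0,0],0,0.35],[[0,0,0],0,0.35],[[0,0,0],0,0.35]])

```text
clock: 28.68
eef_pos: [496.4, 137.5, 31.7]
eef_rot: [-3.141, -0.001, -0.001]
wrist_force: [-0.1, -0.0, -4.5]
finger_gap: 45.0
```

```bash
python3 look.py w19
```

```text
28.6833 [496.4 137.5  31.7] [-3.1413e+00 -1.2000e-03 -1.4000e-03] [-0.1 -0.  -4.5] 45.0 [0.2  0.43 1.77 0.   0.94 1.77]
[575.2 135.9 218.1] [ 2.867  0.    -1.572]
```

View pics/w19.png

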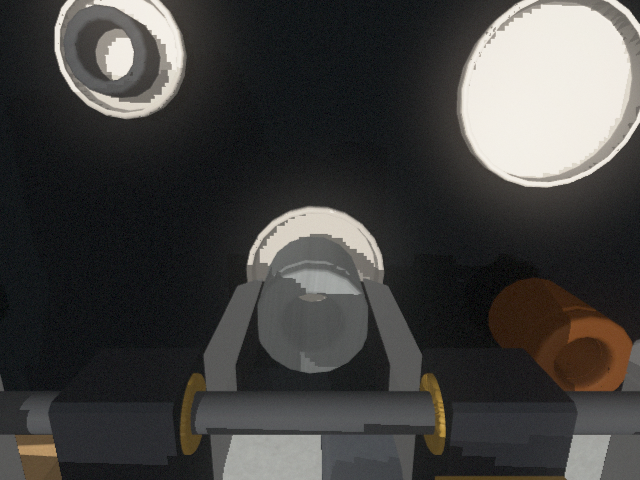

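The body is centred over the dish, column 313 against 315. Lowering.

Call:
carry_out(deltas=[[[0,0,0.4],0,0.35],[[0,0,0.3],0,0.35],[[0,0,0.2],0,0.35],[[0,0,0.1],0,0.35],[[0,0,0.1],0,0.35],[[0,0,0],0,0.35],[[0,0,0],0,0.35]])

```text
clock: 29.32
eef_pos: [496.1, 137.5, 19.9]
eef_rot: [-3.142, -0.0, -0.001]
wrist_force: [0.4, -0.0, -5.1]
finger_gap: 44.8
```

Call:
carry_out(deltas=[[[0,0,0.1],0,0.35],[[0,0,0],0,0.35],[[0,0,0],0,0.35]])

```text
clock: 29.57
eef_pos: [496.0, 137.5, 18.9]
eef_rot: [-3.142, 0.0, -0.001]
wrist_force: [-0.1, -0.1, -4.9]
finger_gap: 44.9
```

Call:
carry_out(deltas=[[[0,0,0.05],0,0.35],[[0,0,0],0,0.35],[[0,0,0],0,0.35]])

```text
clock: 29.82
eef_pos: [496.1, 137.4, 18.4]
eef_rot: [-3.142, 0.0, -0.001]
wrist_force: [0.2, 1.3, -4.6]
finger_gap: 44.8
```

Call:
carry_out(deltas=[[[0,0,0.05],0,0.35],[[0,0,0],0,0.35],[[0,0,0],0,0.35]])

```text
clock: 30.07
eef_pos: [496.2, 137.5, 18.2]
eef_rot: [-3.142, -0.0, -0.001]
wrist_force: [-1.0, 0.1, -1.0]
finger_gap: 45.1
```

Call:
carry_out(deltas=[[[0,0,0.05],0,0.35],[[0,0,0],0,0.35],[[0,0,0],0,0.35]])

```text
clock: 30.32
eef_pos: [496.2, 137.5, 18.1]
eef_rot: [-3.142, -0.0, -0.001]
wrist_force: [-3.9, 0.2, 6.0]
finger_gap: 44.8
```

Touchdown. Release and raise.

Call:
carry_out(deltas=[[[0,0,0],0,0.5],[[0,0,0],0,0.53],[[0,0,0],0,0.56],[[0,0,0],0,0.65],[[0,0,0],0,0.7],[[0,0,0],0,0.7],[[0,0,-0.5],0,0.7],[[0,0,-1],0,0.7],[[0,0,-2],0,0.7],[[0,0,-2.5],0,0.7],[[0,0,-2.5],0,0.9],[[-1,0,-1.5],0,0.9],[[-1.5,0,0],0,0.9],[[-2,0,0],0,0.9],[[0,0,0],0,0.9],[[0,0,0],0,0.9]])

```text
clock: 31.65
eef_pos: [451.1, 137.6, 118.6]
eef_rot: [-3.141, -0.001, -0.001]
wrist_force: [-0.1, -0.1, 0.4]
finger_gap: 84.6
```

```bash
python3 look.py w20
python3 - <<'E'
from m import *
f='pics/w20.npz'; p,d,c=load(f); P=cloud(c,d)
s=np.zeros(d.shape,bool); s[100:275,230:390]=1; q=P[s&(abs(P[...,2]-55)<4)]; print(len(q),np.median(q,0),cv2.minEnclosingCircle(q[:,:2].astype(np.float32)))
E
```

```text
31.65 [451.1 137.6 118.6] [-3.1413e+00 -1.5000e-03 -9.0000e-04] [-0.1 -0.1  0.4] 84.6 [ 0.22  0.21  1.83 -0.    1.1   1.79]
[529.8 136.  304.9] [ 2.867  0.    -1.572]
3320 [497.77201286 135.71885683  55.32635047] ((496.8295593261719, 135.8538360595703), 23.966110229492188)
```

View pics/w20.png

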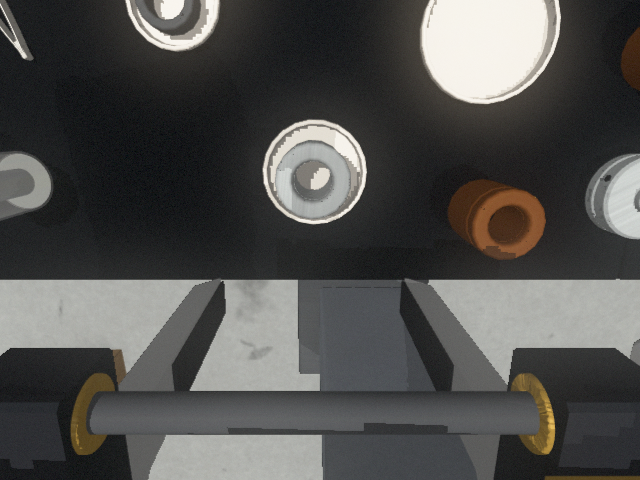

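The body sits flat and centred in the medium dish, top z≈55. Now the base.

Call:
carry_out(deltas=[[[0,1.5,0],0,0.9],[[0,2.5,0],0,0.9],[[0,3,0],0,0.9],[[0,3,0],0,0.9],[[0,3,0],0,0.9],[[0,3,0],0,0.9],[[0,3,0],0,0.9],[[0,2.5,0],0,0.9],[[0,1.5,0],0,0.9],[[0,0.7,0],0,0.9],[[0,0,0],0,0.9],[[0,0,0],0,0.9],[[0,0,0],0,0.9]])

```text
clock: 32.78
eef_pos: [450.9, -98.7, 117.4]
eef_rot: [-3.141, 0.0, -0.001]
wrist_force: [-0.1, -0.0, 0.0]
finger_gap: 84.4
```

```bash
python3 look.py w21
python3 - <<'E'
from m import *
f='pics/w21.npz'; p,d,c=load(f); P=cloud(c,d)
s=np.zeros(d.shape,bool); s[100:275,230:390]=1; q=P[s&(abs(P[...,2]-24)<3.5)]; print(len(q),np.median(q,0),cv2.minEnclosingCircle(q[:,:2].astype(np.float32)))
E
```

```text
32.7833 [450.9 -98.7 117.4] [-3.1414e+00  2.0000e-04 -6.0000e-04] [-0.1 -0.   0. ] 84.4 [-0.29  0.19  1.86  0.    1.09  1.28]
[ 530.  -100.3  303.7] [ 2.866  0.    -1.572]
4943 [ 482.58142771 -100.6663902    24.47944576] ((480.3868713378906, -100.31114959716797), 30.160030364990234)
```

View pics/w21.png

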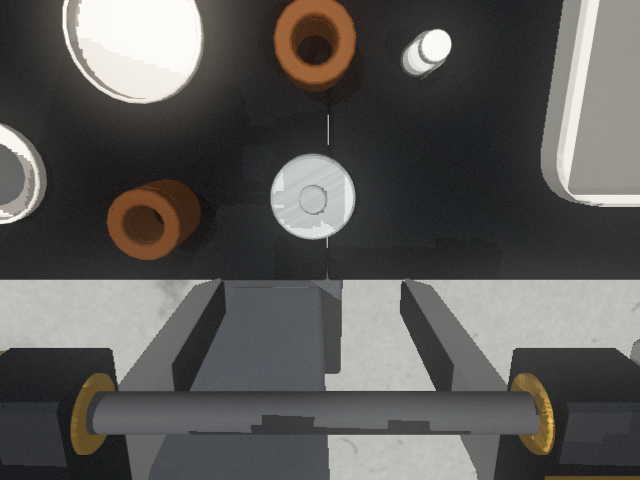

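Call:
carry_out(deltas=[[[1,0,0],0,0.9],[[1,0,0],0,0.9],[[0.9,0,0],0,0.9],[[0,0,1],0,0.9],[[0,0,2],0,0.9],[[0,0,2],0,0.9],[[0,0,2],0,0.9],[[0,0,2],0,0.9],[[0,0,1],0,0.9],[[0,0,0.6],0,0.9],[[0,0,0.3],0,0.9],[[0,0,0],0,0.9],[[0,0,0],0,0.9]])

```text
clock: 33.92
eef_pos: [480.1, -99.6, 9.1]
eef_rot: [3.141, -0.001, -0.001]
wrist_force: [-0.3, 0.2, 0.3]
finger_gap: 84.7
```

```bash
python3 look.py w22
python3 - <<'E'
from m import *
f='pics/w22.npz'; p,d,c=load(f); P=cloud(c,d)
for v in range(276,286): print(v,[P[v,u].round(1).tolist() for u in (215,220,224,402,408)])
E
```

```text
33.9167 [480.1 -99.6   9.1] [ 3.1413e+00 -1.0000e-03 -1.2000e-03] [-0.3  0.2  0.3] 84.7 [-0.28  0.42  1.85  0.    0.86  1.29]
[ 559.  -101.1  195.5] [ 2.867 -0.    -1.572]
276 [[484.2, -50.6, -0.0], [484.2, -53.2, -0.1], [484.4, -55.4, 0.6], [484.4, -147.3, 1.0], [484.3, -150.5, 0.7]]
277 [[484.0, -50.8, 0.8], [483.7, -53.2, 0.3], [483.7, -55.3, 0.2], [483.7, -147.5, 0.4], [483.7, -150.6, 0.6]]
278 [[483.4, -50.8, 0.9], [489.7, -57.3, 17.1], [483.3, -55.3, 0.5], [483.2, -147.5, 0.7], [483.4, -150.4, 1.3]]
279 [[489.4, -55.1, 17.7], [489.4, -57.4, 17.5], [482.5, -55.2, -0.1], [482.4, -147.6, 0.2], [488.9, -146.5, 16.8]]
280 [[489.4, -55.4, 18.8], [488.4, -57.1, 16.2], [482.0, -55.1, -0.1], [481.9, -147.7, 0.2], [488.9, -146.2, 18.0]]
281 [[489.4, -55.6, 20.1], [488.5, -57.4, 17.9], [482.1, -55.5, 1.6], [487.6, -143.9, 15.9], [489.2, -145.8, 19.9]]
282 [[489.0, -55.7, 20.5], [488.1, -57.4, 18.0], [481.4, -55.4, 1.2], [487.4, -143.8, 16.7], [488.8, -145.7, 20.2]]
283 [[489.5, -56.3, 22.8], [487.7, -57.5, 18.3], [480.5, -55.1, 0.4], [487.6, -143.4, 18.6], [489.3, -145.1, 22.8]]
284 [[489.3, -56.4, 23.6], [488.1, -58.0, 20.6], [486.5, -58.9, 16.6], [486.9, -143.5, 18.0], [488.8, -145.2, 22.6]]
285 [[489.3, -56.8, 24.9], [487.6, -58.0, 20.6], [485.8, -58.8, 16.2], [486.9, -143.3, 19.2], [488.4, -145.2, 22.8]]
```

View pics/w22.png

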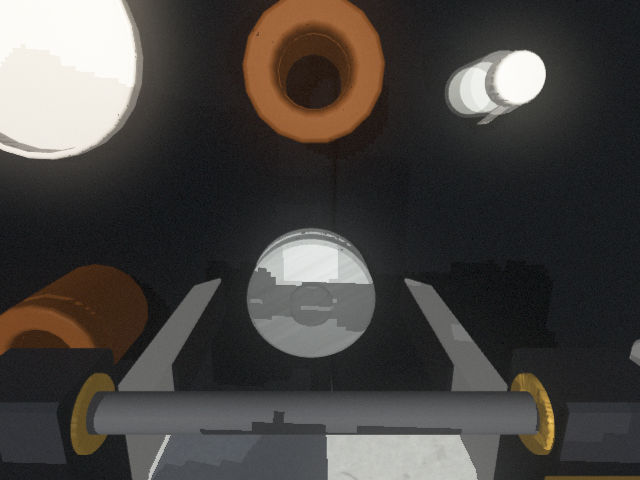

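The tips are at z≈16, straddling the base at (311,292). Down 4.5 mm, then grip.

Call:
carry_out(deltas=[[[0,-0.05,0.25],0,0.9],[[0,0,0.2],0,0.9],[[0,0,0],0,0.9],[[0,0,0],0,0.55],[[0,0,0],0,0.5],[[0,0,0],0,0.5],[[0,0,0],0,0.5],[[0,0,0],0,0.5],[[0,0,0],0,0.5],[[0,0,0],0,0.5]], grip_force=45)

```text
clock: 34.8
eef_pos: [479.8, -99.0, 4.0]
eef_rot: [3.142, -0.0, -0.001]
wrist_force: [-0.5, 0.2, 0.9]
finger_gap: 59.1
```

Call:
carry_out(deltas=[[[0,0,-0.3],0,0.5],[[0,0,-0.5],0,0.5],[[0,0,-1],0,0.5],[[0,0,-1.5],0,0.5],[[0,0,-1.5],0,0.5],[[0,0,-1.5],0,0.5],[[0,0,-1.2],0,0.5],[[0,0,-0.5],0,0.5],[[0,0,0],0,0.5],[[0,0,0],0,0.5]])

```text
clock: 35.63
eef_pos: [479.6, -99.0, 83.9]
eef_rot: [-3.142, 0.0, -0.001]
wrist_force: [0.5, -0.3, -5.3]
finger_gap: 59.0
```

```bash
python3 look.py w23; python3 look.py s23 side;python3 - <<'E'
from h import *
p,d,c=load('pics/s23.npz'); cv2.imwrite('pics/s23c.png',cv2.resize(p[220:380,220:340,::-1],None,fx=4,fy=4,interpolation=0))
E
```

```text
35.6333 [479.6 -99.   83.9] [-3.1416e+00  1.0000e-04 -1.3000e-03] [ 0.5 -0.3 -5.3] 59.0 [-0.28  0.3   1.81 -0.    1.03  1.29]
[ 558.6 -100.6  270.1] [ 2.866 -0.    -1.572]
35.6833 [479.3 -98.9  83.4] [-3.1413e+00  9.0000e-04 -1.4000e-03] [-0.2  0.5 -4.8] 59.3 [-0.28  0.3   1.81  0.    1.03  1.29]
[ 363.8 -604.5  631.9] [-2.2e+00  1.0e-03 -3.8e-01]
```

View pics/s23c.png

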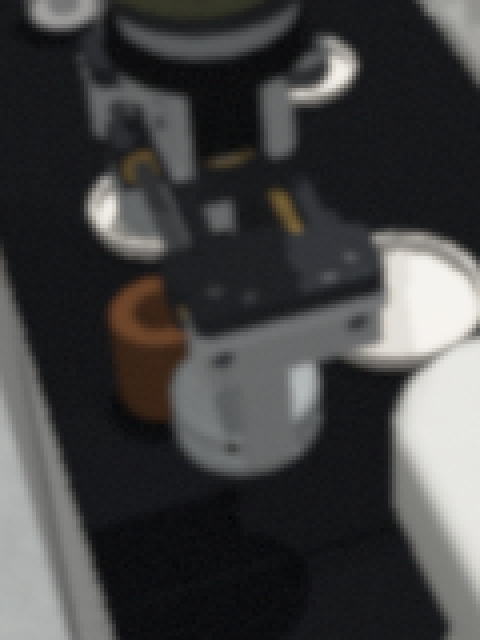

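View pics/w23.png

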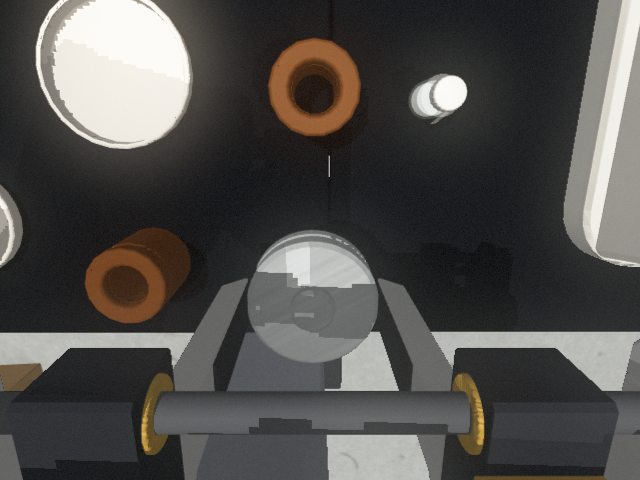

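The base is held level. To the large dish.

Call:
carry_out(deltas=[[[0,-1,0],0,0.5],[[0,-2,0],0,0.5],[[0.5,-2.5,0],0,0.5],[[1,-2.5,0],0,0.5],[[1.5,-2,0],0,0.5],[[1.5,-1.3,0],0,0.5],[[1,-0.5,0],0,0.5],[[0.5,0,0],0,0.5],[[0,0,0],0,0.5],[[0,0,0],0,0.5],[[0,0,0],0,0.5]])

```text
clock: 36.65
eef_pos: [539.2, 18.5, 83.7]
eef_rot: [3.142, 0.001, -0.002]
wrist_force: [0.2, 0.5, -5.3]
finger_gap: 58.6
```

```bash
python3 look.py w24
python3 - <<'E'
from m import *
f='pics/w24.npz'; p,d,c=load(f); P=cloud(c,d)
print('large',disc(f,(220,90,400,258),110,12))
s=np.zeros(d.shape,bool); s[230:365,245:382]=1; q=P[s&(abs(P[...,2]-104)<4)]; print(len(q),np.median(q[:,2]),cv2.minEnclosingCircle(q[:,:2].astype(np.float32)))
E
```

```text
36.65 [539.2  18.5  83.7] [ 3.1416e+00  9.0000e-04 -1.9000e-03] [ 0.2  0.5 -5.3] 58.6 [-0.03  0.4   1.67 -0.    1.07  1.54]
[618.4  16.9 269.9] [ 2.865 -0.    -1.573]
large (array([310.1, 175.8]), array([583.6,  18.3]), 48.9)
11337 104.10414640393654 ((540.488525390625, 16.554067611694336), 31.620262145996094)
```

View pics/w24.png

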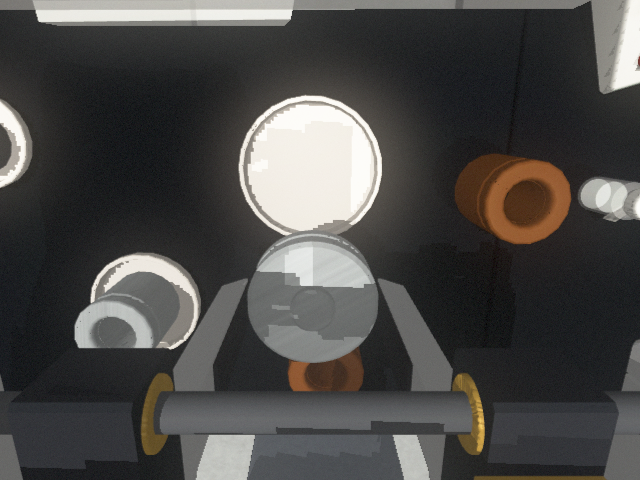

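Run:
```python
from m import *
f='pics/w24.npz'; p,d,c=load(f)
print(disc(f,(220,90,400,229),110,12)); print(ray(c,(310,167),12),ray(c,(313,298),104.1))
```

```text
(array([309.9, 164.6]), array([592.3,  18.5]), 44.4)
[[592.87322628  18.36364963  12.        ]] [[544.05717264  16.70796296 104.1       ]]
```

Call:
carry_out(deltas=[[[1.2,-0.1,0],0,0.5],[[1.5,0,0],0,0.5],[[1.4,0,0],0,0.5],[[1,0,0],0,0.5],[[0,0,1],0,0.5],[[0,0,1.5],0,0.5],[[0,0,1.5],0,0.5],[[0,0,1],0,0.5],[[0,0,0.6],0,0.5],[[0,0,0.3],0,0.5],[[0,0,0],0,0.5],[[0,0,0],0,0.5],[[0,0,0],0,0.5]])

```text
clock: 37.78
eef_pos: [591.3, 19.8, 25.7]
eef_rot: [3.142, -0.001, -0.001]
wrist_force: [0.3, -1.0, -5.9]
finger_gap: 59.2
```

```bash
python3 look.py w25;python3 look.py s25 side;python3 - <<'E'
from h import *
p,d,c=load('pics/s25.npz'); cv2.imwrite('pics/s25c.png',cv2.resize(p[220:340,250:380,::-1],None,fx=4.5,fy=4.5,interpolation=0))
E
```

```text
37.7833 [591.3  19.8  25.7] [ 3.1416e+00 -1.2000e-03 -1.3000e-03] [ 0.3 -1.  -5.9] 59.2 [-0.03  0.58  1.55  0.    1.01  1.54]
[670.1  18.2 212.1] [ 2.867 -0.    -1.572]
37.8333 [591.3  19.8  25.7] [ 3.1416e+00 -1.2000e-03 -1.3000e-03] [ 0.9 -0.4 -5.7] 59.3 [-0.03  0.58  1.55  0.    1.01  1.54]
[ 363.8 -604.5  631.9] [-2.2e+00  1.0e-03 -3.8e-01]
```

View pics/w25.png

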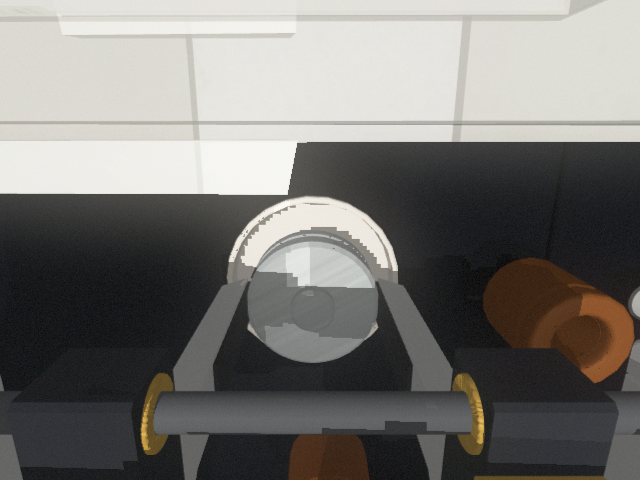

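View pics/s25c.png

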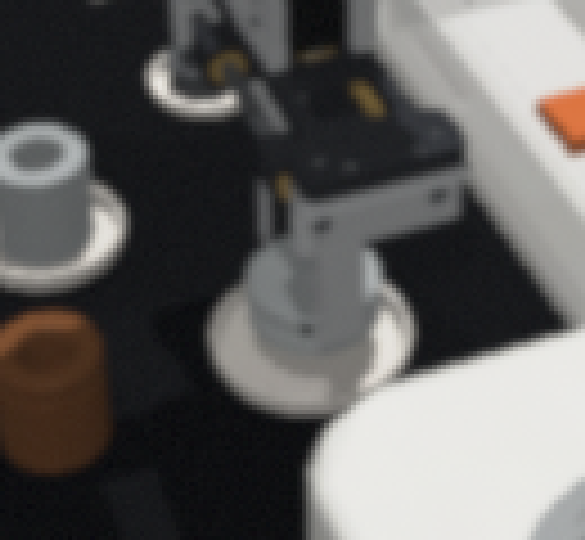

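The base is centred over the dish, column 313 against 312.5. Lowering, with a 1 mm nudge back in x.

Call:
carry_out(deltas=[[[-0.1,0,0.4],0,0.5],[[0,0,0.5],0,0.5],[[0,0,0.4],0,0.5],[[0,0,0.2],0,0.5],[[0,0,0.1],0,0.5],[[0,0,0],0,0.5],[[0,0,0],0,0.5]])

```text
clock: 38.47
eef_pos: [590.0, 19.8, 9.0]
eef_rot: [-3.142, -0.0, -0.001]
wrist_force: [0.6, 0.3, -6.0]
finger_gap: 59.0
```

Call:
carry_out(deltas=[[[0,0,0.1],0,0.5],[[0,0,0],0,0.5],[[0,0,0],0,0.5]])

```text
clock: 38.72
eef_pos: [589.9, 19.8, 8.0]
eef_rot: [-3.142, -0.0, -0.001]
wrist_force: [-0.3, 0.7, -5.1]
finger_gap: 59.1
```

Call:
carry_out(deltas=[[[0,0,0.05],0,0.5],[[0,0,0],0,0.5],[[0,0,0],0,0.5]])

```text
clock: 38.97
eef_pos: [589.9, 19.8, 7.4]
eef_rot: [-3.142, 0.0, -0.001]
wrist_force: [-0.7, -0.9, -5.6]
finger_gap: 59.3
```

Call:
carry_out(deltas=[[[0,0,0.05],0,0.5],[[0,0,0],0,0.5],[[0,0,0],0,0.5]])

```text
clock: 39.22
eef_pos: [590.0, 19.8, 7.0]
eef_rot: [3.142, -0.0, -0.001]
wrist_force: [0.1, -0.6, -3.9]
finger_gap: 58.8
```

Call:
carry_out(deltas=[[[0,0,0.05],0,0.5],[[0,0,0],0,0.5],[[0,0,0],0,0.5]])

```text
clock: 39.47
eef_pos: [590.0, 19.9, 7.0]
eef_rot: [-3.142, -0.0, -0.001]
wrist_force: [-4.6, -0.5, 5.8]
finger_gap: 59.1
```

Touchdown. Release and withdraw.

Call:
carry_out(deltas=[[[0,0,0],0,0.64],[[0,0,0],0,0.66],[[0,0,0],0,0.69],[[0,0,0],0,0.75],[[0,0,0],0,0.75],[[0,0,0],0,0.75],[[0,0,-0.4],0,0.75],[[0,0,-1],0,0.75],[[0,0,-2],0,0.75],[[0,0,-2.5],0,0.75],[[0,0,-2.5],0,0.75],[[-1,0,-2],0,0.75],[[-2,0,-1.5],0,0.75],[[-2,0,0],0,0.75],[[-1,0,0],0,0.75],[[0,0,0],0,0.75],[[0,0,0],0,0.75]])

```text
clock: 40.88
eef_pos: [530.3, 19.9, 126.5]
eef_rot: [3.142, -0.001, -0.001]
wrist_force: [-0.5, -0.6, 0.7]
finger_gap: 70.4
```

```bash
python3 look.py w26;python3 look.py s26 side; python3 look.py t26 top
python3 - <<'E'
from m import *
f='pics/w26.npz'; p,d,c=load(f); P=cloud(c,d)
s=np.zeros(d.shape,bool); s[60:270,220:410]=1; q=P[s&(abs(P[...,2]-27)<3)]; print(len(q),np.median(q,0),cv2.minEnclosingCircle(q[:,:2].astype(np.float32)))
p,d,c=load('pics/s26.npz'); cv2.imwrite('pics/s26c.png',cv2.resize(p[180:340,200:390,::-1],None,fx=4,fy=3.7,interpolation=1))
E
```

```text
40.8833 [530.3  19.9 126.5] [ 3.1415e+00 -1.4000e-03 -1.3000e-03] [-0.5 -0.6  0.7] 70.4 [-0.03  0.33  1.66 -0.    1.15  1.54]
[609.   18.3 312.9] [ 2.867 -0.    -1.572]
40.9333 [530.5  19.9 126.1] [ 3.1416e+00 -1.0000e-03 -1.3000e-03] [0.8 0.3 0. ] 70.2 [-0.03  0.33  1.66  0.    1.15  1.54]
[ 363.8 -604.5  631.9] [-2.2e+00  1.0e-03 -3.8e-01]
40.9833 [530.6  19.9 125.8] [ 3.1416e+00 -6.0000e-04 -1.3000e-03] [-0.3  0.1 -0.3] 70.5 [-0.03  0.33  1.66  0.    1.15  1.54]
[ 469.9  105.5 1215.8] [-3.000e+00 -1.000e-03 -1.559e+00]
5164 [592.39409968  18.49858624  27.49845423] ((590.890380859375, 18.33551025390625), 30.15533447265625)
```

View pics/w26.png

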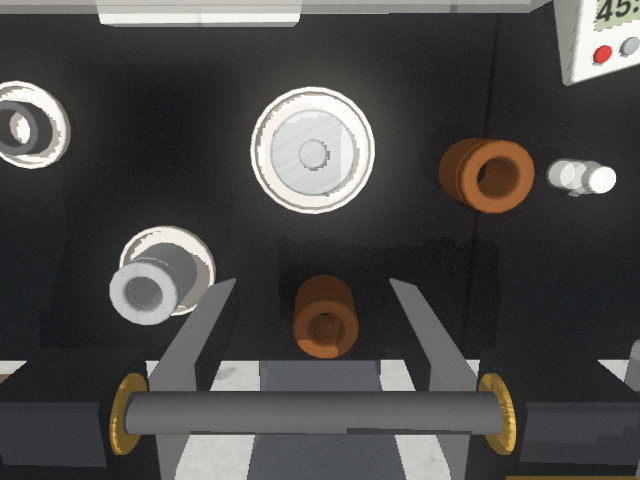

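View pics/s26c.png

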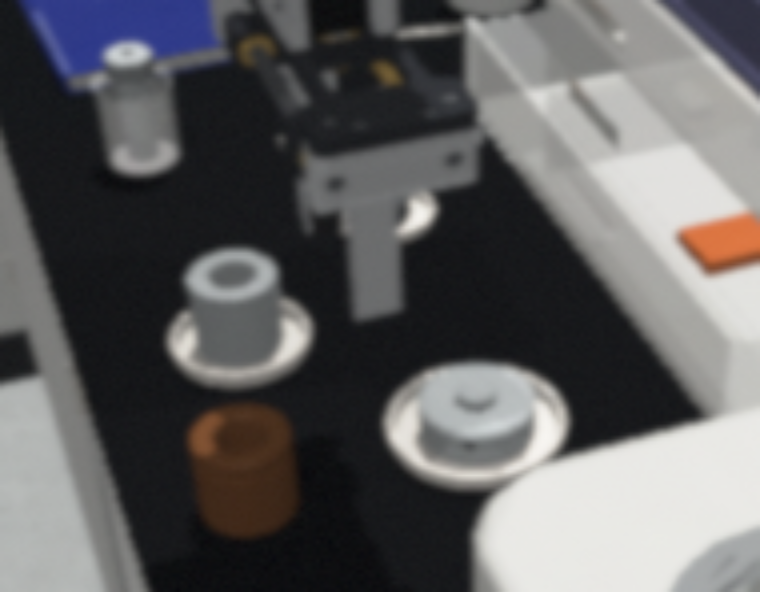

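View pics/t26.png

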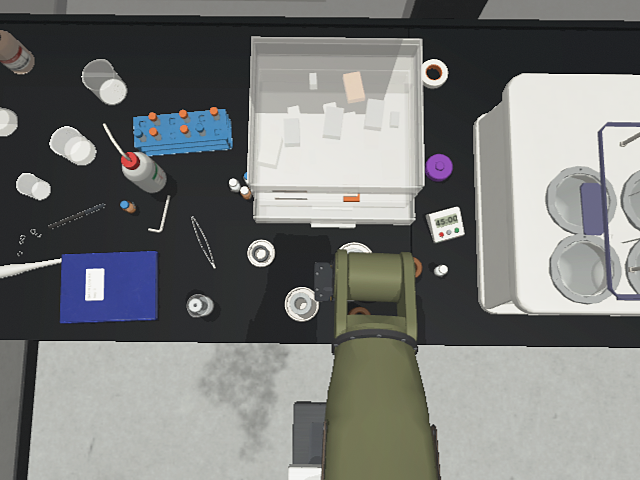

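The final views show every part where it belongs. The base is centred in the large dish at (590.9,18.3) with its top at z≈27.5, and the body, ring and plunger have not moved. The look-alikes are untouched, and the gripper is open in free air. Signing off.

```bash
python3 -c "
from cell import workorder
print(workorder.sign_off())"
```

```text
the job is handed in; nothing more can be done
None
```

The die is apart and the job is handed in at about 41 s of robot time. Going from the top down, I stood the plunger in the beaker, laid the stop ring in the small dish, the body in the medium dish and the base in the large dish. Each part was lowered to light contact, 5–6 N on the last reading before release, and was never dropped.

**Last checks:**

| Part | Measured centre (mm) | Top height, measured / expected (mm) |
|---|---|---|
| Stop ring | (608, 229) | 21.3 / 21 |
| Die body | (497, 136) | 55.3 / 55 |
| Base | (591, 18) | 27.5 / 27 |

- **In the vessels:** the ring, body and base lie within about 2 mm of their dish centres.
- **Plunger:** it stands upright, head up, judged by eye in the wrist, side and top pictures; I did not measure its final height.
- **Look-alikes:** the brown and purple ones were not touched.

**What disagreed:**
- **Fingertip height:** the tips showed about 7 mm above the reported tool point, not 22 mm ahead of it as stated. My first grasp therefore closed on air above the plunger, touching nothing. I measured the offset in two camera views and used it from then on.
- **Sideways offset:** the wrist camera and the tool position differed by about 1.5 mm sideways, which I allowed for.
- **Finger opening:** the gap reading came out 1–3 mm below the true diameters of the held parts.

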